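Hang the washed mixing vessels on the drying posts

TASK

First rock the tight rubber bung clearly over sideways (several degrees) to break its grip while it is still in the slim drying post, draw it out and leave it in the small square steel tray. Then turn the aluminium bottle mouth-down over the slim post, and last the white beaker mouth-down over the thick post, gently lowering each all the way (not dropping it) until its rim stands flat on the post's base disc. Leave the other things on the bench where they are.

Things in the scene. Friction and masses are not known exactly. Their poses are not given: they have to be found in the camera images.
- bung: Black rubber bung stuck in the top of the slim post, 50 g. Round head 40 mm across, 22 tall (grip this); below it a tapered shank 22 long, 17 thick at the head, 13 at the foot. Origin: centre of the foot, z towards the head (head centre 33 mm up). Head rests on the post's rim; spring lips hold the shank with some newtons; it can rock in the bore about 0.12 rad each way.
- air_post: Slim upright drying post, fixed: steel tube 26 mm across with an 18 mm bore open at the top, on a round base disc 84 mm across, 15 thick. Origin: centre of the base's underside, z up; tube top 120 mm above the bench. The bung starts in its bore. The bottle goes here; the bung's head is wider than the bottle's mouth.
- thick_post: Thick upright drying post fixed to the bench: solid steel, 36 mm across with a bevelled top, on a round base disc 84 mm across and 15 mm thick. Origin: centre of the base's underside, z up; post top 80 mm above the bench. The beaker belongs on it.
- tray: Small square open steel tray fixed to the bench, 90 x 90 mm, walls 4 mm thick, 12 mm high; about 4 mm floor. Origin: centre of its underside. The bung is to lie in it (standing, lying or leaning).
- bottle: Empty bare-aluminium bottle lying level on a two-bar wire cradle (100 x 60 mm, bars 32 apart under it, sides free for fingers). 150 mm long, body 52 across to 105 from the bottom, then narrowing to neck and mouth 42 outside, 36 inside; wall 3; 120 g. Origin: centre of the closed bottom, 61 mm above the bench; z runs to the mouth, level, away from the robot and to its left.
- bottle_mouth (a point): Centre of the bottle's mouth, in the plane of the rim, 150 mm from the bottom; axes as the bottle's.
- beaker: Empty white plastic mixing beaker, straight-sided, lying level on an identical cradle. 95 mm long, 54 across outside, 49 inside, inside depth 91; 90 g. Origin: centre of the closed bottom, 63 mm above the bench; z runs to the mouth, at the start level and pointing away from the robot and to its left.
- beaker_mouth (a point): Centre of the beaker's mouth, in the plane of the rim, 95 mm from the bottom; axes as the beaker's.
- tape: Bystander: roll of cream masking tape lying flat, 90 mm across, 24 high. Not to be disturbed.
- wrench: Bystander: steel wrench lying flat. Not to be disturbed.
- jar: Bystander: closed white jar, 56 mm across, 50 high. Not to be disturbed.
- spatula: Bystander: spatula lying flat, 160 mm long. Not to be disturbed.
- tin: Bystander: closed low tin, blue band, 80 mm across, 60 high. Not to be disturbed.
- glue_bottle: Bystander: red glue bottle standing, 60 mm across, 150 high. Not to be disturbed.
- carton: Bystander: closed cardboard carton, 60 x 110 x 50 mm. Not to be disturbed.
Things that resemble listed ones, but are neither listed nor needed, are in the scene too. Of the things that look like the bottle, the middle-sized one is meant.

How it is judged:
On the way, in this order (a step that is already met when the one before it is completed fails the run):
1. the bung is rocked at least 0.05 rad (3 degrees) out of the post's axis while its foot is still at least 8 mm down the bore (angle between the z axis of bung and the z axis of air_post, either way round above 0.05 rad and z of bung in the frame of air_post below 0.112 m and horizontal distance between bung and air_post below 0.012 m).
2. the bung is in the tray, let go (x of bung in the frame of tray between -0.045 and 0.045 m and y of bung in the frame of tray between -0.045 and 0.045 m and z of bung in the frame of tray below 0.055 m and contact force between bung and tray above 0.05 N and contact force between bung and the fingers below 0.05 N), for 0.2 s.
3. the bottle is mouth-down on the slim post, its rim on the base (angle between bottle's own z axis and vertical above 3.04 rad and horizontal distance between bottle_mouth and air_post below 0.012 m and z of bottle_mouth in the frame of air_post between 0.01 and 0.02 m), for 0.2 s.
4. the beaker is mouth-down on the thick post, its rim on the base (angle between beaker's own z axis and vertical above 3.04 rad and horizontal distance between beaker_mouth and thick_post below 0.012 m and z of beaker_mouth in the frame of thick_post between 0.01 and 0.02 m), for 0.2 s.
At the end, for the whole second after the job is handed in: Bung at rest in the tray (foot within 45 mm of its centre each way). Bottle on the slim post and beaker on the thick post, mouth-down, upright within 0.1 rad, mouth centre within 12 mm of the post axis, rim within 5 mm of the base disc top (15 mm above the bench), at rest (all of step 3 and all of step 4 and x of bung in the frame of tray between -0.045 and 0.045 m and y of bung in the frame of tray between -0.045 and 0.045 m and z of bung in the frame of tray below 0.055 m and contact force between bung and tray above 0.05 N and linear speed of each of bung, bottle, beaker below 0.03 m/s); the robot touches nothing.
It fails at once if the bottle is dropped over its post (faster than 0.6 m/s there) (linear speed of bottle above 0.6 m/s and horizontal distance between bottle_mouth and air_post below 0.015 m and angle between bottle's own z axis and vertical above 2.8 rad).
It fails at once if the beaker is dropped over its post (faster than 0.6 m/s there) (linear speed of beaker above 0.6 m/s and horizontal distance between beaker_mouth and thick_post below 0.015 m and angle between beaker's own z axis and vertical above 2.8 rad).
It fails at once if a bystander is moved more than 40 mm (distance of any of tape, wrench, jar, spatula, tin, glue_bottle, carton from where it was at the start of the episode above 0.04 m).
It also fails if it takes over 72 s, if anything falls off the work surface, if the arm or the gripper's body presses on something with over 40 N, if the wrist force passes 120 N, or if a joint passes its speed limit or range.

ROBOT

A 6-joint arm with a two-finger parallel gripper is mounted at the origin on the work surface. World frame = base frame: x ahead of the robot, y to its left, z up, the work surface at z = 0. Lengths are in m, angles in rad, forces in N, time in s.
With the tool pointing down it reaches from about 0.325 to 0.775 m from the base axis. Payload 9.3 kg.
Tool frame: the origin (TCP) lies between the finger pads; the fingertips stand 22 mm ahead of it and the grasp point (between the pads) lies 3 mm ahead of it (r.tip_extent is the distance from the TCP to the fingertips, in m); z points along the fingers, y is the direction in which the jaws open and shut (so a half turn about z gives the same grasp; the last joint's range is limited). The gripper opens to 85 mm and grips with 20 to 120 N. Pads are 22 mm wide; open, the fingers measure 114 mm over their backs; the gripper's body (76 mm by 85 mm) begins 54 mm behind the grasp point. The pads swing forward as they close: fully open they stand 13 mm farther back than shut.
Start: joints at [-1.385, 0.259, 0.021, 1.334, 0, 1.418], TCP at [0.183, -0.519, 0.253] pointing down, gripper open.
Joint ranges: [-3.04, 3.04], [-0.91, 1.82], [-1.04, 1.36], [-1.92, 1.95], [-1.52, 1.45], [-3.14, 3.14]. Speed limits (rad/s): [2.22, 2.22, 2.79, 3.14, 3.14, 3.14].

INTERFACE

Orientations are given as a unit quaternion [x, y, z, w].
In Python, from bench import r, cams gives the robot as it stands. The module is installed in compiled form; this text tells all that it offers.
- The arm moves only by the tool move_arm, never from a script. Its argument "rows" is a list that holds one entry, the list of rows, each a list of 6 numbers: the shift along the tool's x, y, z in m, then the turn, a rotation vector about the tool's x, y, z in rad. A call has 1 to 8 rows; each row shifts and turns the commanded pose from where the row before left it, along the tool's axes as they then stand; what a row does not reach is not made up. A row lasts 1/8 s, in which the tool goes at most 62.5 mm and 10.7 degrees, less where a joint would pass 70% of its speed; a pose out of reach is approached as far as the arm can. A call with a gripper value outside its range is refused whole. "claw" is the closure, from 0 (fully open) to 1 (shut), set as the call begins (left out, the last holds). The fingers move at their own pace and stop on an object; "grip_force" is the grip in N (left out, the last holds). Time passes only in rows, so rows that do not move let the fingers close. It gives the time, the measured TCP pose, the force and the opening at its end, in the units of the state.
- r.observe(): the state, without advancing time (a new reading comes with each control period).
- cams.read_camera(name): name is "side" or "top" or "wrist"; returns the picture (480x640x3 uint8, red, green, blue); there is no depth.
- cams.camera_model(name): a dict with "fov_y" (degrees; the focal length in pixels is half the picture's height over the tangent of half this angle, whatever the lens; pixels are square), "cx", "cy" (the principal point, pixels), "R" (3x3) and "t" (3): a world point X has camera coordinates R X + t; the wrist camera has in their place "T_tool_cam" (4x4, takes a point from camera to tool coordinates, whose origin is the TCP and whose axes are the flange's). Camera axes: x right, y down, z forward; pixel columns grow to the right and rows downward; lengths in m; the calibration is good to about 2 mm. A picture is of the moment at which its call begins: read the wrist's pose just before it. camera_model takes no time and is no camera call.
- r.job_done(): hands the job in, once; it reports no verdict.
The state is a dict: "clock": time; "joint_pos": joint angles; "qvel": joint speeds; "effort": joint torques, N m; "ee_pos": TCP position; "orientation": TCP orientation; "contact_force": force on the tool from outside, world axes, zero at the start; "torque": the same for the moment, N m; "grip_width": opening from 0.0 (shut) to 1.0 (fully open).
Only numpy, scipy, OpenCV 4.12 (cv2) and the standard library are available. Lean on these libraries where they do the work, as an engineer would, in place of code of your own. Each camera call takes 0.05 s, during which the arm holds its last target. There are 200 camera calls.

## Working session

There is one attempt and no reset: what is moved stays moved. The work goes in short steps, Python scripts to look and compute and a tool call to move; the robot and the scene stay as the last step left them, time stands still between calls to the robot, and variables do not carry over. Pictures are saved under pics/ and viewed, about 8 in all and at most 12, crops included, and the job is handed in when it is done.

Besides the shell and the picture viewer there is one more tool, called after "Emit:" as name(argument=value, ...) on one line, values as JSON. move_arm: Moves the arm, as the interface text tells. Its arguments: {"type":"object","properties":{"rows":{"type":"array","items":{"type":"array","items":{"type":"array","items":{"type":"number"}}}},"claw":{"type":"number"},"grip_force":{"type":"number"}},"required":["rows"]}

```bash
mkdir -p pics
python3 - <<'E'
from bench import r,cams
import cv2,numpy as np
for n in("top","side"):
    cv2.imwrite(f"pics/{n}0.png",cams.read_camera(n)[:,:,::-1]); m=cams.camera_model(n); print(n,{k:np.round(v,4).tolist() if not isinstance(v,str) else v for k,v in m.items()})
print(cams.camera_model("wrist")); print(r.observe(), r.tip_extent)
E
```

```text
top {'fov_y': 53.8822, 'cx': 314.746, 'cy': 246.2779, 'R': [[0.024, -0.9997, -0.0065], [-0.9866, -0.0226, -0.1614], [0.1612, 0.0103, -0.9869]], 't': [-0.0152, 0.5358, 1.2635]}
side {'fov_y': 51.5936, 'cx': 300.7853, 'cy': 234.22, 'R': [[-0.995, -0.0978, -0.0196], [-0.0328, 0.5061, -0.8618], [0.0942, -0.8569, -0.5068]], 't': [0.5312, 0.0913, 1.3185]}
{'fov_y': 60.916067993210596, 'cx': 324.54695833271876, 'cy': 234.4787040530644, 'T_tool_cam': array([[ 3.79954609e-04, -9.61380486e-01, -2.75222487e-01,
         6.98897141e-02],
       [ 9.99999769e-01,  5.20608164e-04, -4.38002032e-04,
        -9.71651655e-04],
       [ 5.64369680e-04, -2.75222257e-01,  9.61380461e-01,
        -1.20949347e-01],
       [ 0.00000000e+00,  0.00000000e+00,  0.00000000e+00,
         1.00000000e+00]])}
{'clock': 0.1, 'joint_pos': array([-1.38458738e+00,  2.59125073e-01,  2.08284531e-02,  1.33369887e+00,
       -4.58695349e-05,  1.41822576e+00]), 'qvel': array([-0.00243185, -0.00218467,  0.00199859, -0.00043296,  0.00023822,
       -0.00016405]), 'effort': array([ 5.49798366e-03, -5.56694019e+01,  3.45071661e+01,  1.16024443e-02,
       -4.63208983e-05, -2.67367419e-06]), 'ee_pos': array([ 0.18274037, -0.5185082 ,  0.25272887]), 'orientation': array([ 9.85687646e-01,  1.68580854e-01, -3.30154906e-05, -5.99109197e-04]), 'contact_force': array([ 0.17263548, -0.03728619, -0.46838931]), 'torque': array([-0.0066326 ,  0.01049   , -0.00814788]), 'grip_width': 1.0038289924811827} 0.022
```

View pics/top0.png

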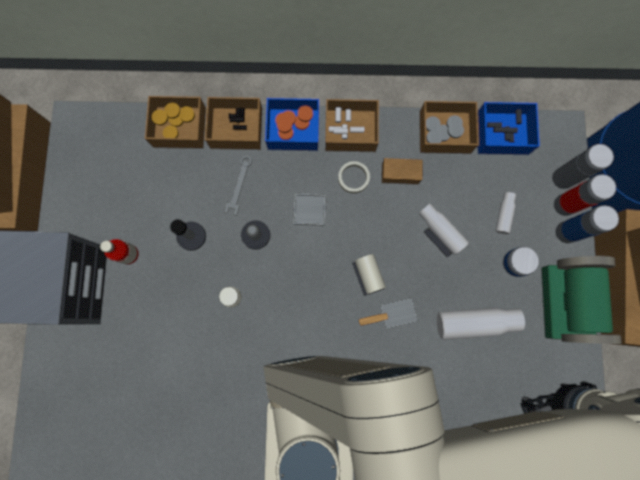

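View pics/side0.png

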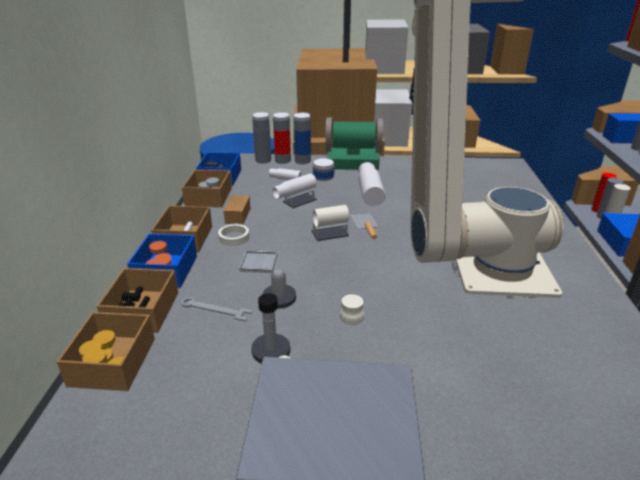

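The top view shows the bung head at (179,228), its base at (190,236), the thick post at (256,235), the tray at (310,209), the mid bottle at (443,228) and the beaker at (370,274). Next I'll zoom in to measure.

```bash
cat > h.py <<'E'
import numpy as np,cv2
from bench import r,cams
from scipy.spatial.transform import Rotation as Ro
def model(n,st=None):
    m=cams.camera_model(n); f=240/np.tan(np.radians(m["fov_y"])/2)
    if n=="wrist":
        T=np.array(m["T_tool_cam"]); W=np.eye(4); W[:3,:3]=Ro.from_quat(st["orientation"]).as_matrix(); W[:3,3]=st["ee_pos"]
        C=np.linalg.inv(W@T); R,t=C[:3,:3],C[:3,3]
    else: R,t=np.array(m["R"]),np.array(m["t"])
    return f,m["cx"],m["cy"],R,t
def ray(M,u,v):
    f,cx,cy,R,t=M; return -R.T@t, R.T@np.array([(u-cx)/f,(v-cy)/f,1])
def plane(M,u,v,z):
    c,d=ray(M,u,v); return c+d*(z-c[2])/d[2]
def proj(M,X):
    f,cx,cy,R,t=M; p=R@np.asarray(X)+t; return np.array([cx+f*p[0]/p[2],cy+f*p[1]/p[2]])
def axis_down(x,y,d):  # q: tool z down, tool y (jaw) along unit angle d
    pass
E
python3 - <<'E'
from h import *
M=model("top"); S=model("side")
for n,u,v,z in [("base air",190,236,.015),("bunghd",179,228,.142),("thickbase",255,235,.015),("tray",310,209,.006),("botbottom",456,245,.061),("botmouth",428,211,.061),("bkbot",374,290,.063),("bkmouth",364,258,.063),("glue",105,247,.15),("jar",229,296,.05),("wrenchL",247,160,.005),("wrenchR",232,211,.005),("spat",415,312,.005),("tin",521,262,.06),("tape",354,177,.024),("carton",402,170,.05),("big",482,323,.06)]:
    print(n,plane(M,u,v,z).round(3), proj(S,plane(M,u,v,z)).round(0))
I=cv2.imread("pics/top0.png"); J=cv2.imread("pics/side0.png")
a=cv2.resize(I[195:260,150:350],None,fx=4,fy=4,interpolation=cv2.INTER_CUBIC)
b=cv2.resize(I[195:300,340:480],None,fx=3,fy=3,interpolation=cv2.INTER_CUBIC); b=cv2.copyMakeBorder(b,0,0,0,800-b.shape[1],0)
c=cv2.resize(J[165:245,260:395],None,fx=2.8,fy=3,interpolation=cv2.INTER_CUBIC); b[:240,422:422+c.shape[1]]=c[:, :378]
cv2.imwrite("pics/crop.png",np.vstack([a,b]))
E
```

```text
base air [0.562 0.353 0.015] [271. 346.]
bunghd [0.56  0.347 0.142] [270. 297.]
thickbase [0.569 0.168 0.015] [280. 293.]
tray [0.651 0.014 0.006] [258. 260.]
botbottom [ 0.546 -0.388  0.061] [308. 182.]
botmouth [ 0.639 -0.313  0.061] [278. 191.]
bkbot [ 0.418 -0.165  0.063] [345. 214.]
bkmouth [ 0.504 -0.137  0.063] [315. 217.]
glue [0.504 0.53  0.15 ] [286. 361.]
jar [0.393 0.226 0.05 ] [352. 300.]
wrenchL [0.795 0.203 0.005] [187. 301.]
wrenchR [0.64  0.239 0.005] [246. 314.]
spat [ 0.363 -0.286  0.005] [362. 213.]
tin [ 0.503 -0.563  0.06 ] [324. 163.]
tape [ 0.744 -0.11   0.024] [234. 231.]
carton [ 0.759 -0.244  0.05 ] [237. 203.]
big [ 0.337 -0.452  0.06 ] [370. 176.]
```

View pics/crop.png

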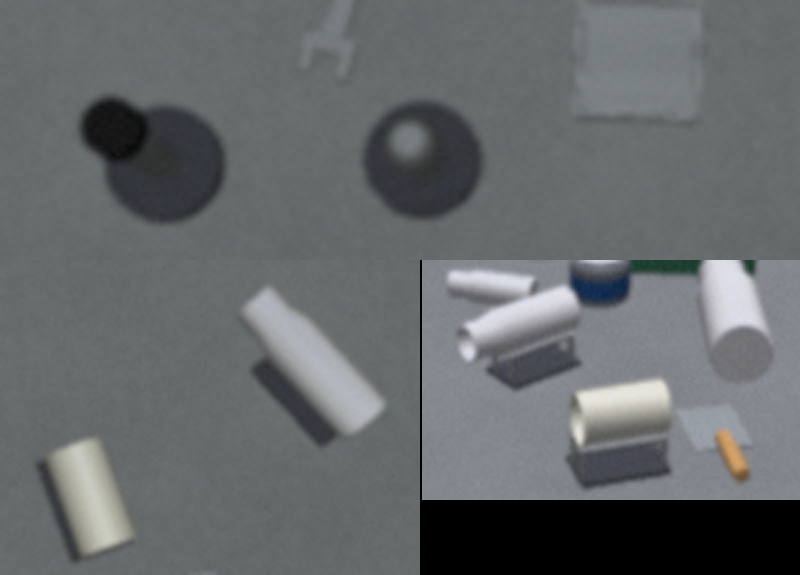

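```bash
cat >> h.py <<'E'
def rows(p1,R1,n,p0=None,R0=None):
    "straight path in n equal rows to pose p1,R1 (Rotation); prints rounded rows"
    s=r.observe()
    if p0 is None: p0,R0=s["ee_pos"],Ro.from_quat(s["orientation"])
    w=(R0.inv()*R1).as_rotvec()/n; d=(np.asarray(p1)-p0)/n; out=[]
    for k in range(n): out.append(np.r_[(R0*Ro.from_rotvec(w*k)).inv().apply(d),w].round(4).tolist())
    for i in range(0,n,8): print(str(out[i:i+8]).replace(" ",""))
def down(yaw,tilt=0,az=0):
    "tool x at world angle yaw, z down; then tilted by tilt so z leans towards azimuth az"
    R=Ro.from_matrix(np.array([[np.cos(yaw),np.sin(yaw),0],[np.sin(yaw),-np.cos(yaw),0],[0,0,-1]]).T.T)
    return Ro.from_rotvec(-tilt*np.array([-np.sin(az),np.cos(az),0]))*R
E
python3 - <<'E'
from h import *
M=model("top"); S=model("side")
P=lambda u,v,z:plane(M,u,v,z)
print("air",P(191,235.7,.015),"head",P(178.6,226.9,.137)); print("thick",P(255.6,234.6,.015),P(252.4,229.9,.08))
for z in(.061,.085): a,b=P(462,248,z),P(425.2,208.2,z); print("bottle",a,b,np.linalg.norm(b-a),np.arctan2(*(b-a)[1::-1]))
k=lambda x,y:(x/3+340,(y-260)/3+195)
for z in(.063,.088): a,b=P(*k(107,547),z),P(*k(75,446),z); print("beaker",a,b,np.linalg.norm(b-a),np.arctan2(*(b-a)[1::-1]))
q=lambda x,y:(x/4+150,y/4+195)
print("tray",P(*q(638,62),.008))
print(down(.3,.5,.2).as_matrix().round(2))
rows([.562,.35,.26],down(1.9),18)
E
```

```text
air [0.56305473 0.35031197 0.015     ] head [0.56346318 0.3500979  0.137     ]
thick [0.57042375 0.16661195 0.015     ] [0.57107474 0.16684413 0.08      ]
bottle [ 0.53758883 -0.40373015  0.061     ] [ 0.64668585 -0.30523209  0.061     ] 0.14698308669828683 0.7343864727751864
bottle [ 0.53358425 -0.39641766  0.085     ] [ 0.64062329 -0.29977765  0.085     ] 0.14421042326914502 0.7343864727751863
beaker [ 0.415953   -0.16904981  0.063     ] [ 0.50646614 -0.13984167  0.063     ] 0.09510911963911674 0.3121457164337685
beaker [ 0.41416888 -0.16603933  0.088     ] [ 0.50290066 -0.13740603  0.088     ] 0.09323730016537138 0.3121457164337687
tray [0.6458192  0.01539781 0.008     ]
[[ 0.84  0.28  0.47]
 [ 0.27 -0.96  0.1 ]
 [ 0.48  0.05 -0.88]]
[[0.0359,-0.0385,-0.0004,-0.0,-0.0001,-0.0867],[0.0391,-0.0353,-0.0004,-0.0,-0.0001,-0.0867],[0.042,-0.0317,-0.0004,-0.0,-0.0001,-0.0867],[0.0446,-0.028,-0.0004,-0.0,-0.0001,-0.0867],[0.0469,-0.024,-0.0004,-0.0,-0.0001,-0.0867],[0.0488,-0.0199,-0.0004,-0.0,-0.0001,-0.0867],[0.0503,-0.0156,-0.0004,-0.0,-0.0001,-0.0867],[0.0515,-0.0111,-0.0004,-0.0,-0.0001,-0.0867]]
[[0.0522,-0.0066,-0.0004,-0.0,-0.0001,-0.0867],[0.0526,-0.0021,-0.0004,-0.0,-0.0001,-0.0867],[0.0526,0.0025,-0.0004,-0.0,-0.0001,-0.0867],[0.0522,0.007,-0.0004,-0.0,-0.0001,-0.0867],[0.0514,0.0115,-0.0004,-0.0,-0.0001,-0.0867],[0.0502,0.0159,-0.0004,-0.0,-0.0001,-0.0867],[0.0486,0.0202,-0.0004,-0.0,-0.0001,-0.0867],[0.0467,0.0243,-0.0004,-0.0,-0.0001,-0.0867]]
[[0.0444,0.0283,-0.0004,-0.0,-0.0001,-0.0867],[0.0418,0.032,-0.0004,-0.0,-0.0001,-0.0867]]
```

Emit:
move_arm(rows=[[[0.0359,-0.0385,0,0,0,-0.087],[0.0391,-0.0353,0,0,0,-0.087],[0.042,-0.0317,0,0,0,-0.087],[0.0446,-0.028,0,0,0,-0.087],[0.0469,-0.024,0,0,0,-0.087],[0.0488,-0.02,0,0,0,-0.087],[0.05,-0.0156,0,0,0,-0.087],[0.0515,-0.011,0,0,0,-0.087]]], claw=0, grip_force=50)

```text
clock: 1.1
ee_pos: [0.351, -0.131, 0.2532]
orientation: [0.868, 0.496, 0.0, 0.0]
contact_force: [1.0, -0.4, 0.1]
grip_width: 0.999
```

Emit:
move_arm(rows=[[[0.0522,-0.0066,0,0,0,-0.087],[0.0526,-0.0021,0,0,0,-0.087],[0.0526,0.0025,0,0,0,-0.087],[0.0522,0.007,0,0,0,-0.087],[0.0514,0.0115,0,0,0,-0.087],[0.05,0.0159,0,0,0,-0.087],[0.0486,0.02,0,0,0,-0.087],[0.0467,0.0243,0,0,0,-0.087]]])

```text
clock: 2.1
ee_pos: [0.5182, 0.2555, 0.2529]
orientation: [0.647, 0.762, -0.0, -0.0]
contact_force: [0.7, -0.7, 0.4]
grip_width: 0.998
```

Emit:
move_arm(rows=[[[0.0444,0.0283,0,0,0,-0.087],[0.0418,0.032,0,0,0,-0.087],[0,0,0,0,0,0]]])

```text
clock: 2.48
ee_pos: [0.5599, 0.3532, 0.2509]
orientation: [0.578, 0.816, -0.001, -0.001]
contact_force: [-0.8, -0.1, -0.8]
grip_width: 1.002
```

Run:
```python
from h import *
s=r.observe(); print(s["clock"],s["joint_pos"].round(3),s["ee_pos"].round(4),Ro.from_quat(s["orientation"]).as_matrix().round(3).tolist())
I=cams.read_camera("wrist")[:,:,::-1].copy(); M=model("wrist",s)
print("expect head top",proj(M,[.5635,.350,.142]))
cv2.imwrite("pics/w1.png",I)
```

```text
2.475 [0.436 0.459 0.32  1.434 0.    1.669] [0.5599 0.3532 0.2509] [[-0.331, 0.943, -0.002], [0.943, 0.331, -0.001], [0.0, -0.003, -1.0]]
expect head top [328.69610634 249.72958087]
```

View pics/w1.png

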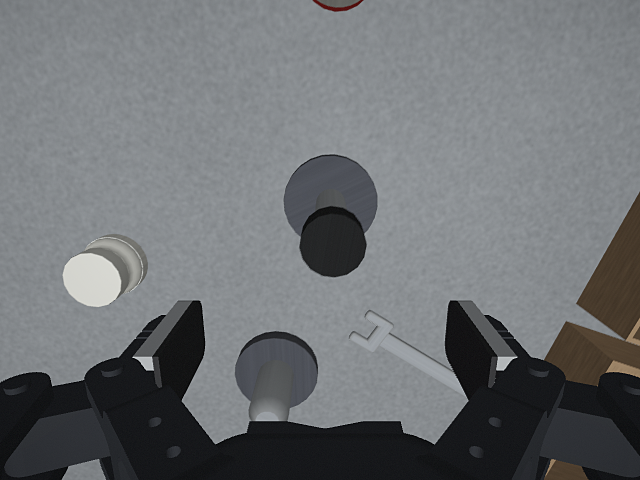

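The wrist view shows the head top at about (333,243) and the base centre at (331,200).

Run:
```python
from h import *
s=r.observe(); M=model("wrist",s); print(plane(M,333,243,.142),plane(M,331,200.5,.015)," thick",plane(M,276.5,372,.015))
rows([.5625,.351,.137],down(1.9),6)
```

```text
[0.56412358 0.35297446 0.142     ] [0.56435939 0.35347405 0.015     ]  thick [0.57115634 0.16976038 0.015     ]
[[-0.0003,0.0005,0.0191,-0.0004,0.0001,0.0011],[-0.0003,0.0005,0.0191,-0.0004,0.0001,0.0011],[-0.0003,0.0005,0.0191,-0.0004,0.0001,0.0011],[-0.0003,0.0005,0.0191,-0.0004,0.0001,0.0011],[-0.0003,0.0005,0.0191,-0.0004,0.0001,0.0011],[-0.0003,0.0004,0.0191,-0.0004,0.0001,0.0011]]
```

Emit:
move_arm(rows=[[[-0.0006,0.0009,0.0285,0,0,0],[-0.0006,0.0009,0.0285,0,0,0],[-0.0006,0.0009,0.0285,0,0,0],[-0.0006,0.0009,0.0285,0,0,0],[0,0,0,0,0,0]]])

```text
clock: 3.15
ee_pos: [0.5625, 0.3477, 0.1377]
orientation: [0.58, 0.814, -0.002, -0.001]
contact_force: [-0.7, 0.2, 0.8]
grip_width: 1.002
```

Emit:
move_arm(rows=[[[0,0,0,0,0,0],[0,0,0,0,0,0],[0,0,0,0,0,0],[0,0,0,0,0,0]]], claw=0.7, grip_force=30)

```text
clock: 3.65
ee_pos: [0.5656, 0.35, 0.1413]
orientation: [0.58, 0.815, 0.002, 0.002]
contact_force: [4.4, 2.1, 4.0]
grip_width: 0.443
```

Emit:
move_arm(rows=[[[0,0,0,0,0,0],[0,0.0007,-0.0004,0.03,0,0],[0,0.0007,-0.0004,0.03,0,0],[0,0.0007,-0.0004,0.03,0,0],[0,0.0007,-0.0004,0.03,0,0],[0,0,0,0,0,0]]], claw=1, grip_force=70)

```text
clock: 4.4
ee_pos: [0.5681, 0.3509, 0.1425]
orientation: [0.579, 0.813, -0.047, -0.034]
contact_force: [3.6, 0.8, 5.8]
grip_width: 0.434
```

Run:
```python
from h import *
s=r.observe(); print(s["ee_pos"],Ro.from_quat(s["orientation"]).as_matrix()[:,2],s["contact_force"],s["torque"])
I=cams.read_camera("wrist")[:,:,::-1]; J=cams.read_camera("side")[:,:,::-1]
cv2.imwrite("pics/rock.png",np.hstack([cv2.resize(I,(400,300)),cv2.resize(J[250:370,200:360],(400,300))]))
```

```text
[0.56808466 0.35089782 0.14245104] [-0.10940532 -0.03745265 -0.99329138] [3.59634889 0.82982826 5.82369551] [ 0.33286855 -0.86439499 -0.03862215]
```

View pics/rock.png

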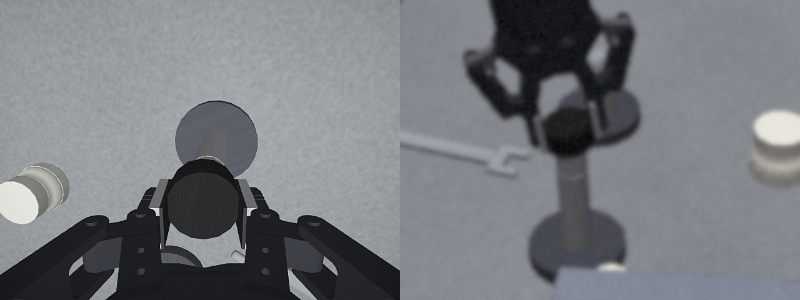

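The rock shows: the head is between the pads and tilted with the tool by 0.116 rad, with the shank still in. I'll rock it the other way too, straighten, then draw it up.

Emit:
move_arm(rows=[[[0,-0.001,0,-0.05,0,0],[0,-0.001,0,-0.05,0,0],[0,-0.001,0,-0.06,0,0],[0,-0.001,0,-0.06,0,0],[0,0,0,0,0,0],[0,0.001,0,0.05,0,0],[0,0.001,0,0.05,0,0]]])

```text
clock: 5.38
ee_pos: [0.5653, 0.35, 0.1425]
orientation: [0.58, 0.815, 0.0, -0.0]
contact_force: [2.0, 1.5, 5.2]
grip_width: 0.432
```

Emit:
move_arm(rows=[[[0,0,-0.005,0,0,0],[0,0,-0.005,0,0,0],[0,0,-0.01,0,0,0],[0,0,-0.02,0,0,0],[0,0,-0.03,0,0,0],[0,0,-0.04,0,0,0],[0,0,-0.02,0,0,0],[0,0,0,0,0,0]]])

```text
clock: 6.38
ee_pos: [0.5645, 0.3496, 0.2736]
orientation: [0.58, 0.815, 0.002, 0.001]
contact_force: [1.1, 0.6, -0.2]
grip_width: 0.434
```

Run:
```python
from h import *
s=r.observe(); print(s["clock"],s["ee_pos"],s["joint_pos"].round(3),Ro.from_quat(s["orientation"]).as_matrix()[:,2],s["contact_force"])
I=cams.read_camera("wrist")[:,:,::-1]; J=cams.read_camera("side")[:,:,::-1]
cv2.imwrite("pics/pull.png",np.hstack([cv2.resize(I,(400,300)),cv2.resize(J[210:360,170:370],(400,300))]))
rows([.647,.016,.20],down(1.9),7)
```

```text
6.375 [0.56449324 0.34956682 0.27361836] [ 0.428  0.457  0.373  1.483 -0.     1.665] [ 0.00337696  0.001309   -0.99999344] [ 1.07390754  0.57468702 -0.15841439]
[[-0.0489,-0.0044,0.0101,-0.0001,0.0,0.0007],[-0.0489,-0.0044,0.0101,-0.0001,0.0,0.0007],[-0.0489,-0.0044,0.0101,-0.0001,0.0,0.0007],[-0.0489,-0.0043,0.0101,-0.0001,0.0,0.0007],[-0.0489,-0.0043,0.0101,-0.0001,0.0,0.0007],[-0.0489,-0.0043,0.0101,-0.0001,0.0,0.0007],[-0.0489,-0.0042,0.0101,-0.0001,0.0,0.0007]]
```

View pics/pull.png

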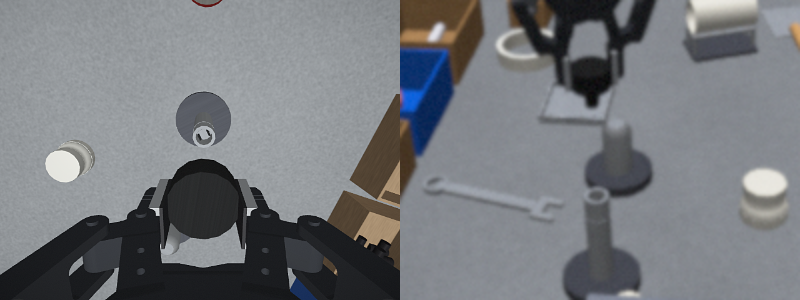

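Emit:
move_arm(rows=[[[-0.0489,-0.0044,0.0101,0,0,0],[-0.0489,-0.0044,0.0101,0,0,0],[-0.0489,-0.0044,0.0101,0,0,0],[-0.0489,-0.0043,0.0101,0,0,0],[-0.0489,-0.0043,0.0101,0,0,0],[-0.0489,-0.0043,0.0101,0,0,0],[-0.0489,-0.0042,0.0101,0,0,0],[0,0,0.03,0,0,0]]])

```text
clock: 7.48
ee_pos: [0.6487, 0.0127, 0.1694]
orientation: [0.581, 0.814, -0.0, 0.0]
contact_force: [0.3, 1.1, -1.5]
grip_width: 0.433
```

Emit:
move_arm(rows=[[[0,0,0.04,0,0,0],[0,0,0.035,0,0,0],[0,0,0.025,0,0,0],[0,0,0.013,0,0,0],[0,0,0,0,0,0]]])

```text
clock: 8.1
ee_pos: [0.6473, 0.0164, 0.0563]
orientation: [0.58, 0.815, -0.001, -0.001]
contact_force: [0.2, 0.2, -0.5]
grip_width: 0.432
```

Emit:
move_arm(rows=[[[0,0,0.005,0,0,0],[0,0,0,0,0,0]]])

```text
clock: 8.35
ee_pos: [0.6483, 0.0163, 0.0529]
orientation: [0.58, 0.815, 0.0, 0.0]
contact_force: [0.1, 0.0, -0.1]
grip_width: 0.431
```

Emit:
move_arm(rows=[[[0,0,0,0,0,0],[0,0,0,0,0,0],[0,0,0,0,0,0],[0,0,-0.02,0,0,0],[0,0,-0.04,0,0,0],[0,0,-0.05,0,0,0],[0,0,-0.05,0,0,0],[0,0,-0.04,0,0,0]]], claw=0)

```text
clock: 9.35
ee_pos: [0.6482, 0.0163, 0.2548]
orientation: [0.58, 0.815, 0.0, 0.001]
contact_force: [1.1, 0.1, 0.2]
grip_width: 1.0
```

Run:
```python
from h import *
s=r.observe(); print(s["clock"],s["ee_pos"],s["joint_pos"].round(3),s["contact_force"])
I=cams.read_camera("wrist")[:,:,::-1]; J=cams.read_camera("side")[:,:,::-1]
cv2.imwrite("pics/tray.png",np.hstack([cv2.resize(I,(400,300)),cv2.resize(J[210:360,170:370],(400,300))]))
```

```text
9.35 [0.64817288 0.01627374 0.25483793] [-0.104  0.431  0.283  1.421  0.     1.133] [1.09648587 0.14552881 0.15701065]
```

View pics/tray.png

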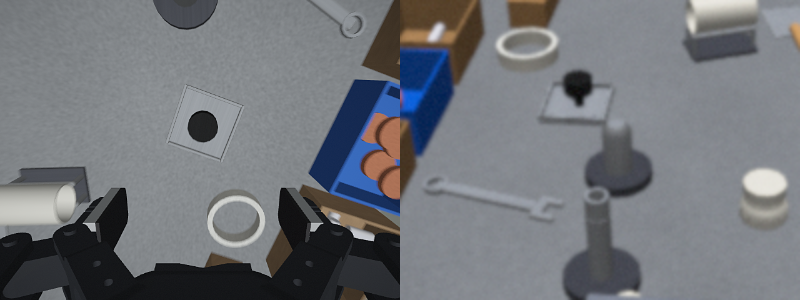

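The bung stands in the tray's centre. Next is a tilted (45°) approach to the bottle's bottom end.

Run:
```python
from h import *
a=.734; R=down(a,np.pi/4,a); m=R.as_matrix(); print(m.round(3))
G=np.array([.5646,-.377,.061]); p=G-m[:,2]*.123+[0,0,.03]; print(p)
rows(p,R,14)
```

```text
[[ 0.525  0.67   0.525]
 [ 0.474 -0.743  0.474]
 [ 0.707  0.    -0.707]]
[ 0.50002162 -0.43525919  0.17797413]
[[-0.0269,-0.0207,0.0056,-0.0322,0.0493,0.0793],[-0.0287,-0.0186,0.0036,-0.0322,0.0493,0.0793],[-0.0303,-0.0164,0.0016,-0.0322,0.0493,0.0793],[-0.0315,-0.0139,-0.0004,-0.0322,0.0493,0.0793],[-0.0324,-0.0114,-0.0024,-0.0322,0.0493,0.0793],[-0.033,-0.0087,-0.0043,-0.0322,0.0493,0.0793],[-0.0334,-0.0058,-0.0062,-0.0322,0.0493,0.0793],[-0.0334,-0.003,-0.008,-0.0322,0.0493,0.0793]]
[[-0.033,-0.0001,-0.0097,-0.0322,0.0493,0.0793],[-0.0324,0.0029,-0.0113,-0.0322,0.0493,0.0793],[-0.0315,0.0058,-0.0127,-0.0322,0.0493,0.0793],[-0.0302,0.0087,-0.014,-0.0322,0.0493,0.0793],[-0.0287,0.0115,-0.0151,-0.0322,0.0493,0.0793],[-0.0269,0.0142,-0.0161,-0.0322,0.0493,0.0793]]
```

Emit:
move_arm(rows=[[[-0.0269,-0.0207,0.0056,-0.0322,0.0493,0.0793],[-0.0287,-0.0186,0.0036,-0.0322,0.0493,0.0793],[-0.0303,-0.0164,0.0016,-0.0322,0.0493,0.0793],[-0.0315,-0.0139,-0.0004,-0.0322,0.0493,0.0793],[-0.0324,-0.0114,-0.0024,-0.0322,0.0493,0.0793],[-0.033,-0.0087,-0.0043,-0.0322,0.0493,0.0793],[-0.0334,-0.0058,-0.0062,-0.0322,0.0493,0.0793],[-0.0334,-0.003,-0.008,-0.0322,0.0493,0.0793]]])

```text
clock: 10.45
ee_pos: [0.5618, -0.2425, 0.2066]
orientation: [0.788, 0.572, 0.214, -0.084]
contact_force: [0.7, 0.4, -0.8]
grip_width: 1.0
```

Emit:
move_arm(rows=[[[-0.033,-0.0001,-0.0097,-0.0322,0.0493,0.0793],[-0.0324,0.0029,-0.0113,-0.0322,0.0493,0.0793],[-0.0315,0.0058,-0.0127,-0.0322,0.0493,0.0793],[-0.0302,0.0087,-0.014,-0.0322,0.0493,0.0793],[-0.0287,0.0115,-0.0151,-0.0322,0.0493,0.0793],[-0.0269,0.0142,-0.0161,-0.0322,0.0493,0.0793],[0,0,0,0,0,0]]])

```text
clock: 11.32
ee_pos: [0.4964, -0.437, 0.1714]
orientation: [0.864, 0.329, 0.354, -0.14]
contact_force: [-0.0, -0.1, 0.4]
grip_width: 0.996
```

Run:
```python
from h import *
s=r.observe(); print(s["clock"],s["ee_pos"],s["joint_pos"].round(3),Ro.from_quat(s["orientation"]).as_matrix().round(3).tolist(),s["contact_force"])
I=cams.read_camera("wrist")[:,:,::-1].copy()
cv2.imwrite("pics/b1.png",I)
M=model("wrist",s); u=np.array([np.cos(.734),np.sin(.734),0]); B=np.array([.5364,-.404,.061])
print([proj(M,B+u*k).round(0).tolist() for k in(0,.04,.105,.15)])
```

```text
11.325 [ 0.49644223 -0.43704595  0.1714423 ] [-1.137  0.585  0.12   1.395  0.736  1.166] [[0.533, 0.667, 0.52], [0.469, -0.745, 0.474], [0.704, -0.009, -0.71]] [-0.0152815  -0.07160749  0.40994793]
[[331.0, 302.0], [330.0, 245.0], [329.0, 168.0], [329.0, 124.0]]
```

View pics/b1.png

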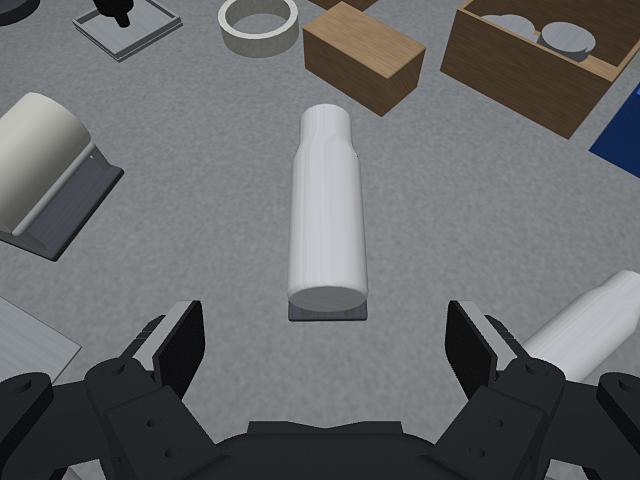

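The bottle's bottom centre is at (328,300) against a predicted (331,302), and the axis is vertical in the image, so the estimate is good within 2 mm.

Run:
```python
from h import *
a=.734; R=down(a,np.pi/4,a); m=R.as_matrix()
u=np.array([np.cos(a),np.sin(a),0]); G=np.array([.5364,-.404,.061])+.038*u-.0015*m[:,1]
print(G); rows(G-m[:,2]*.003,R,6)
```

```text
[ 0.56361027 -0.37743214  0.061     ]
[[-0.0026,0.0003,0.0231,-0.0007,0.0009,-0.0011],[-0.0026,0.0003,0.023,-0.0007,0.0009,-0.0011],[-0.0026,0.0003,0.023,-0.0007,0.0009,-0.0011],[-0.0026,0.0002,0.023,-0.0007,0.0009,-0.0011],[-0.0027,0.0002,0.023,-0.0007,0.0009,-0.0011],[-0.0027,0.0002,0.023,-0.0007,0.0009,-0.0011]]
```

Emit:
move_arm(rows=[[[-0.0026,0.0003,0.023,0,0,0],[-0.0026,0.0003,0.023,0,0,0],[-0.0026,0.0003,0.023,0,0,0],[-0.0026,0.0002,0.023,0,0,0],[-0.0027,0.0002,0.023,0,0,0],[-0.0027,0.0002,0.023,0,0,0],[0,0,0,0,0,0],[0,0,0,0,0,0]]])

```text
clock: 12.38
ee_pos: [0.5627, -0.3779, 0.0655]
orientation: [0.864, 0.332, 0.354, -0.138]
contact_force: [0.8, 0.7, 0.3]
grip_width: 0.997
```

Run:
```python
from h import *
a=.734; R=down(a,np.pi/4,a); m=R.as_matrix()
u=np.array([np.cos(a),np.sin(a),0]); G=np.array([.5364,-.404,.061])+.038*u-.0015*m[:,1]
s=r.observe(); print(s["ee_pos"],G-m[:,2]*.003,s["contact_force"]); rows(G-m[:,2]*.003,R,1)
```

```text
[ 0.56265186 -0.3779379   0.06546545] [ 0.56203519 -0.37885309  0.06312132] [0.7728839  0.72432421 0.33305026]
[[-0.0024,0.0003,0.0009,-0.004,0.0059,-0.0023]]
```

Emit:
move_arm(rows=[[[-0.002,0,0.001,0,0,0],[0,0,0,0,0,0],[0,0,0,0,0,0],[0,0,0,0,0,0],[0,0,0,0,0,0]]], claw=1, grip_force=60)

```text
clock: 13.0
ee_pos: [0.5618, -0.3794, 0.0631]
orientation: [0.864, 0.331, 0.354, -0.138]
contact_force: [-3.3, -2.5, 5.8]
grip_width: 0.604
```

Run:
```python
from h import *
s=r.observe(); R0=Ro.from_quat(s["orientation"]); print(s["ee_pos"],s["grip_width"],s["contact_force"],R0.as_matrix().round(3).tolist())
rows(s["ee_pos"]+[0,0,.12],R0,5)
```

```text
[ 0.5618199  -0.37937281  0.06313722] 0.6041557107801583 [-3.32509313 -2.5403035   5.82550718] [[0.53, 0.669, 0.52], [0.474, -0.743, 0.473], [0.703, -0.004, -0.711]]
[[0.0169,-0.0001,-0.0171,0.0,0.0,0.0],[0.0169,-0.0001,-0.0171,0.0,0.0,0.0],[0.0169,-0.0001,-0.0171,0.0,0.0,0.0],[0.0169,-0.0001,-0.0171,0.0,0.0,0.0],[0.0169,-0.0001,-0.0171,0.0,0.0,0.0]]
```

Emit:
move_arm(rows=[[[0.0085,0,-0.0085,0,0,0],[0.0169,0,-0.017,0,0,0],[0.0169,0,-0.017,0,0,0],[0.0169,0,-0.017,0,0,0],[0.0169,0,-0.017,0,0,0],[0.0169,0,-0.017,0,0,0],[0,0,0,0,0,0]]])

```text
clock: 13.88
ee_pos: [0.563, -0.3792, 0.1962]
orientation: [0.864, 0.332, 0.354, -0.137]
contact_force: [-0.1, -0.5, -1.1]
grip_width: 0.602
```

Run:
```python
from h import *
s=r.observe(); print(s["ee_pos"],s["grip_width"],s["contact_force"],s["joint_pos"].round(3),s["effort"].round(2))
az=.43; R=down(az+np.pi,np.pi/4,az); m=R.as_matrix(); print(m.round(3))
p=np.array([.5642,.352,.28])-.003*m[:,2]; rows(p,R,22)
J=cams.read_camera("side")[:,:,::-1]; cv2.imwrite("pics/lift.png",J)
```

```text
[ 0.56296669 -0.37920478  0.19623667] 0.601582345966876 [-0.12401259 -0.4889573  -1.12821602] [-1.006  0.534  0.101  1.306  0.765  1.335] [ 5.000e-02 -7.553e+01  3.283e+01  2.200e+00  2.770e+00  0.000e+00]
[[-0.643 -0.417  0.643]
 [-0.295  0.909  0.295]
 [-0.707  0.    -0.707]]
[[0.0185,-0.0247,0.0129,-0.0004,-0.0144,-0.1323],[0.0218,-0.022,0.0126,-0.0004,-0.0144,-0.1323],[0.0247,-0.0189,0.0122,-0.0004,-0.0144,-0.1323],[0.0271,-0.0155,0.0119,-0.0004,-0.0144,-0.1323],[0.0291,-0.0118,0.0114,-0.0004,-0.0144,-0.1323],[0.0306,-0.0078,0.011,-0.0004,-0.0144,-0.1323],[0.0315,-0.0037,0.0106,-0.0004,-0.0144,-0.1323],[0.0319,0.0005,0.0101,-0.0004,-0.0144,-0.1323]]
[[0.0317,0.0047,0.0096,-0.0004,-0.0144,-0.1323],[0.0309,0.0088,0.0092,-0.0004,-0.0144,-0.1323],[0.0296,0.0128,0.0088,-0.0004,-0.0144,-0.1323],[0.0278,0.0166,0.0084,-0.0004,-0.0144,-0.1323],[0.0255,0.0201,0.008,-0.0004,-0.0144,-0.1323],[0.0227,0.0233,0.0076,-0.0004,-0.0144,-0.1323],[0.0195,0.0261,0.0073,-0.0004,-0.0144,-0.1323],[0.016,0.0285,0.0071,-0.0004,-0.0144,-0.1323]]
[[0.0122,0.0303,0.0069,-0.0004,-0.0144,-0.1323],[0.0082,0.0317,0.0068,-0.0004,-0.0144,-0.1323],[0.0041,0.0325,0.0067,-0.0004,-0.0144,-0.1323],[-0.0002,0.0327,0.0067,-0.0004,-0.0144,-0.1323],[-0.0044,0.0324,0.0067,-0.0004,-0.0144,-0.1323],[-0.0085,0.0316,0.0068,-0.0004,-0.0144,-0.1323]]
```

Emit:
move_arm(rows=[[[0.0185,-0.0247,0.0129,0,-0.0144,-0.1323],[0.0218,-0.022,0.0126,0,-0.0144,-0.1323],[0.0247,-0.0189,0.0122,0,-0.0144,-0.1323],[0.0271,-0.0155,0.0119,0,-0.0144,-0.1323],[0.0291,-0.0118,0.0114,0,-0.0144,-0.1323],[0.0306,-0.0078,0.011,0,-0.0144,-0.1323],[0.0315,-0.0037,0.0106,0,-0.0144,-0.1323],[0.0319,0.0005,0.0101,0,-0.0144,-0.1323]]])

```text
clock: 14.92
ee_pos: [0.5618, -0.112, 0.2252]
orientation: [0.596, 0.73, 0.327, 0.077]
contact_force: [0.7, -0.4, -1.7]
grip_width: 0.597
```

Emit:
move_arm(rows=[[[0.0317,0.0047,0.0096,0,-0.0144,-0.1323],[0.0309,0.0088,0.0092,0,-0.0144,-0.1323],[0.0296,0.0128,0.0088,0,-0.0144,-0.1323],[0.0278,0.0166,0.0084,0,-0.0144,-0.1323],[0.0255,0.02,0.008,0,-0.0144,-0.1323],[0.0227,0.0233,0.0076,0,-0.0144,-0.1323],[0.0195,0.026,0.0073,0,-0.0144,-0.1323],[0,0,0,0,0,0]]])

```text
clock: 15.92
ee_pos: [0.5605, 0.121, 0.2531]
orientation: [0.222, 0.914, 0.229, 0.25]
contact_force: [0.3, -0.5, -1.4]
grip_width: 0.6
```

Run:
```python
from h import *
s=r.observe(); print(s["ee_pos"],s["grip_width"],s["contact_force"],s["joint_pos"].round(3))
print(Ro.from_quat(s["orientation"]).as_matrix().round(3))
az=.43; R=down(az+np.pi,np.pi/4,az); m=R.as_matrix()
p=np.array([.5642,.352,.28])-.003*m[:,2]; rows(p,R,8)
```

```text
[0.56048454 0.12097361 0.25311679] 0.6004104582668568 [ 0.33502267 -0.45728295 -1.41264888] [-0.115 -0.034 -0.532  0.48   0.38   0.478]
[[-0.777  0.291  0.558]
 [ 0.52   0.796  0.309]
 [-0.354  0.53  -0.77 ]]
[[0.0135,0.0249,0.0062,0.0001,-0.0138,-0.1156],[0.0106,0.0263,0.006,0.0001,-0.0138,-0.1156],[0.0076,0.0273,0.0059,0.0001,-0.0138,-0.1156],[0.0045,0.028,0.0058,0.0001,-0.0138,-0.1156],[0.0013,0.0284,0.0058,0.0001,-0.0138,-0.1156],[-0.0019,0.0283,0.0058,0.0001,-0.0138,-0.1156],[-0.0051,0.0279,0.0058,0.0001,-0.0138,-0.1156],[-0.0082,0.0272,0.0059,0.0001,-0.0138,-0.1156]]
```

Emit:
move_arm(rows=[[[0.0135,0.0249,0.0062,0,-0.0138,-0.1156],[0.0106,0.0263,0.006,0,-0.0138,-0.1156],[0.0076,0.0273,0.0059,0,-0.0138,-0.1156],[0.0045,0.028,0.0058,0,-0.0138,-0.1156],[0.0013,0.0284,0.0058,0,-0.0138,-0.1156],[-0.0019,0.0283,0.0058,0,-0.0138,-0.1156],[-0.0051,0.0279,0.0058,0,-0.0138,-0.1156],[-0.0082,0.0272,0.0059,0,-0.0138,-0.1156]]])

```text
clock: 16.92
ee_pos: [0.5644, 0.3487, 0.2819]
orientation: [-0.196, 0.903, 0.08, 0.374]
contact_force: [0.2, -0.6, -0.4]
grip_width: 0.599
```

Emit:
move_arm(rows=[[[0,0,0,0,0,0],[0,0,0,0,0,0]]])

```text
clock: 17.18
ee_pos: [0.5643, 0.3478, 0.2822]
orientation: [-0.194, 0.903, 0.081, 0.374]
contact_force: [0.0, -0.2, -2.3]
grip_width: 0.605
```

Run:
```python
from h import *
s=r.observe(); print(s["ee_pos"],s["grip_width"],s["contact_force"],s["joint_pos"].round(3))
print(Ro.from_quat(s["orientation"]).as_matrix().round(3))
az=.43; R=down(az+np.pi,np.pi/4,az); m=R.as_matrix()
p=np.array([.5642,.352,.28])-.003*m[:,2]; rows(p,R,1)
T=cams.read_camera("top")[:,:,::-1]; J=cams.read_camera("side")[:,:,::-1];W=cams.read_camera("wrist")[:,:,::-1]
cv2.imwrite("pics/J2.png",J);cv2.imwrite("pics/W2.png",W)
cv2.imwrite("pics/over.png",np.hstack([J[190:390,170:370].repeat(3,0).repeat(2,1),cv2.resize(W,(400,600))[:, :]]) if 0 else np.hstack([cv2.resize(J[190:390,190:350],(400,500),interpolation=cv2.INTER_CUBIC),cv2.resize(W[:, 120:504],(400,500))]))
```

```text
[0.56430937 0.34784235 0.28218724] 0.6045086531148521 [ 0.0353949  -0.18578479 -2.31500625] [ 0.426  0.049 -0.45   0.288 -0.     0.002]
[[-0.645 -0.412  0.643]
 [-0.29   0.911  0.292]
 [-0.706  0.001 -0.708]]
[[0.0004,0.0038,-0.0003,-0.003,-0.0009,-0.0051]]
```

View pics/over.png

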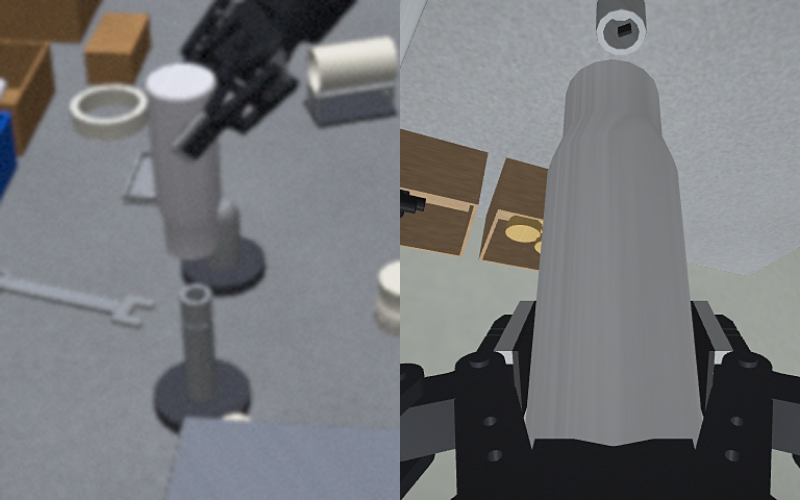

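Run:
```python
from h import *
s=r.observe(); M=model("wrist",s); m=Ro.from_quat(s["orientation"]).as_matrix(); S=model("side")
print("post top",plane(M,332.1,31.7,.12))
G=s["ee_pos"]+.003*m[:,2]; b=(m[:,0]+m[:,2])/2**.5; print("G",G,"b",b.round(3))
t=np.linspace(0,2*np.pi,60)
for L in(.112,.105,.119):
    C=np.array([G+b*L+.021*np.array([np.cos(a),np.sin(a),0]) for a in t]); q=np.array([proj(M,c) for c in C]); q2=np.array([proj(S,c) for c in C])
    print(L,"wrist rim top v",q[:,1].min(),"u range",q[:,0].min(),q[:,0].max(),"side rim: u",q2[:,0].min(),q2[:,0].max(),"vmax",q2[:,1].max())
print("side post top",proj(S,[.5642,.353,.12]),"G-bottom",proj(S,G-b*.038))
```

```text
post top [0.56510662 0.3536353  0.12      ]
G [0.56656063 0.34849781 0.2809743 ] b [ 0.     0.001 -1.   ]
0.112 wrist rim top v 57.6840196241445 u range 277.46018899277675 366.91271494551523 side rim: u 255.01301876567862 276.14746815218194 vmax 292.6849327517674
0.105 wrist rim top v 68.79678803730204 u range 276.6109891079746 367.6940527108824 side rim: u 254.77991992575411 275.99102169358196 vmax 289.7960278543885
0.119 wrist rim top v 46.997158722758456 u range 278.2795212853423 366.15886154067647 side rim: u 255.24444855819735 276.3027975521424 vmax 295.5528085526437
side post top [267.74570423 307.10421105] G-bottom [261.08657144 220.13792991]
```

Emit:
move_arm(rows=[[[-0.0006,0.0042,0.0006,0,0,0],[0,0,0,0,0,0],[0.0106,0,0.0106,0,0,0],[0.0106,0,0.0106,0,0,0],[0.0106,0,0.0106,0,0,0],[0.0106,0,0.0106,0,0,0],[0,0,0,0,0,0]]])

```text
clock: 18.2
ee_pos: [0.563, 0.3526, 0.2221]
orientation: [-0.195, 0.903, 0.081, 0.374]
contact_force: [-0.7, -0.2, -1.0]
grip_width: 0.598
```

Run:
```python
from h import *
s=r.observe(); print(s["ee_pos"],s["grip_width"],s["contact_force"],s["torque"])
m=Ro.from_quat(s["orientation"]).as_matrix(); G=s["ee_pos"]+.003*m[:,2]; b=(m[:,0]+m[:,2])/2**.5; print("G",G,"b",b.round(4),"mouth",G+.112*b)
```

```text
[0.56303545 0.35263105 0.22214657] 0.598334573798986 [-0.70480752 -0.22014373 -1.0038196 ] [-0.29495053  0.69975858  0.01508961]
G [0.56496506 0.35350719 0.22002314] b [-1.e-03 -2.e-04 -1.e+00] mouth [0.56485118 0.35348824 0.1080232 ]
```

Emit:
move_arm(rows=[[[0.0106,0,0.0106,0,0,0],[0.0106,0,0.0106,0,0,0],[0.0106,0,0.0106,0,0,0],[0.0106,0,0.0106,0,0,0],[0.0106,0,0.0106,0,0,0],[0.004,0,0.004,0,0,0],[0,0,0,0,0,0]]])

```text
clock: 19.08
ee_pos: [0.5639, 0.3531, 0.1433]
orientation: [-0.195, 0.903, 0.081, 0.375]
contact_force: [0.1, -0.2, -1.2]
grip_width: 0.603
```

Emit:
move_arm(rows=[[[0.0028,0,0.0028,0,0,0],[0.0014,0,0.0014,0,0,0],[0,0,0,0,0,0]]])

```text
clock: 19.45
ee_pos: [0.5636, 0.353, 0.137]
orientation: [-0.195, 0.903, 0.081, 0.375]
contact_force: [-0.7, -0.5, -0.5]
grip_width: 0.601
```

Emit:
move_arm(rows=[[[0.0014,0,0.0014,0,0,0],[0.0014,0,0.0014,0,0,0],[0,0,0,0,0,0]]])

```text
clock: 19.82
ee_pos: [0.5636, 0.353, 0.1328]
orientation: [-0.195, 0.903, 0.081, 0.374]
contact_force: [1.5, -0.3, -1.3]
grip_width: 0.602
```

Emit:
move_arm(rows=[[[0.0011,0,0.0011,0,0,0],[0.0007,0,0.0007,0,0,0],[0,0,0,0,0,0]]])

```text
clock: 20.2
ee_pos: [0.5638, 0.3531, 0.1307]
orientation: [-0.195, 0.903, 0.081, 0.375]
contact_force: [0.4, -0.2, -0.1]
grip_width: 0.603
```

Emit:
move_arm(rows=[[[0.0008,0,0.0008,0,0,0],[0.0007,0,0.0007,0,0,0],[0,0,0,0,0,0]]])

```text
clock: 20.58
ee_pos: [0.5648, 0.3535, 0.1307]
orientation: [-0.195, 0.902, 0.082, 0.377]
contact_force: [-3.8, -1.9, 10.8]
grip_width: 0.596
```

Emit:
move_arm(rows=[[[0.0008,0,0.0008,0,0,0],[0,0,0,0,0,0]]])

```text
clock: 20.82
ee_pos: [0.5653, 0.3538, 0.1307]
orientation: [-0.195, 0.901, 0.082, 0.378]
contact_force: [-5.4, -2.8, 16.2]
grip_width: 0.595
```

Emit:
move_arm(rows=[[[-0.001,0,-0.001,0,0,0],[0,0,0,0,0,0]]])

```text
clock: 21.08
ee_pos: [0.5646, 0.3534, 0.1307]
orientation: [-0.195, 0.902, 0.082, 0.376]
contact_force: [-2.8, -2.8, 8.7]
grip_width: 0.601
```

Emit:
move_arm(rows=[[[0,0,0,0,0,0],[0,0,0,0,0,0],[0,0,0,0,0,0],[0,0,0,0,0,0]]], claw=0)

```text
clock: 21.58
ee_pos: [0.5636, 0.353, 0.1284]
orientation: [-0.195, 0.903, 0.081, 0.375]
contact_force: [-0.2, 0.3, 1.2]
grip_width: 0.998
```

Emit:
move_arm(rows=[[[0,0,-0.015,0,0,0],[0,0,-0.025,0,0,0],[0,0,-0.04,0,0,0],[0,0,-0.04,0,0,0],[0,0,-0.03,0,0,0],[0,0,0,0,0,0]]])

```text
clock: 22.32
ee_pos: [0.4661, 0.3089, 0.2374]
orientation: [-0.195, 0.902, 0.082, 0.377]
contact_force: [0.4, 0.7, -0.1]
grip_width: 0.998
```

Run:
```python
from h import *
s=r.observe(); print(s["clock"],s["ee_pos"],s["grip_width"],s["contact_force"],s["joint_pos"].round(3))
J=cams.read_camera("side")[:,:,::-1];W=cams.read_camera("wrist")[:,:,::-1]
cv2.imwrite("pics/set1.png",np.hstack([cv2.resize(J[190:390,190:350],(400,500),interpolation=cv2.INTER_CUBIC),cv2.resize(W[:, 120:504],(400,500))]))
a=.312; R=down(a,np.pi/4,a); m=R.as_matrix(); u=np.array([np.cos(a),np.sin(a),0]); B=np.array([.4611,-.1535,.063])-.0475*u
G=B+.030*u; print("B",B,"G",G); p=G-.123*m[:,2]+[0,0,.03]; print(p); rows(p,R,24)
```

```text
22.325 [0.46609641 0.30888416 0.23739147] 0.997966255779055 [ 0.3895473   0.74062822 -0.07683026] [ 0.44  -0.093 -0.718  0.154 -0.009  0.01 ]
B [ 0.41589323 -0.16808073  0.063     ] G [ 0.44444487 -0.15887185  0.063     ]
[ 0.36166972 -0.18556966  0.17997413]
[[0.0104,-0.017,-0.0073,-0.0002,0.0052,-0.1274],[0.0126,-0.0155,-0.0072,-0.0002,0.0052,-0.1274],[0.0145,-0.0138,-0.0071,-0.0002,0.0052,-0.1274],[0.0161,-0.0118,-0.0071,-0.0002,0.0052,-0.1274],[0.0175,-0.0097,-0.007,-0.0002,0.0052,-0.1274],[0.0187,-0.0074,-0.0069,-0.0002,0.0052,-0.1274],[0.0195,-0.0049,-0.0068,-0.0002,0.0052,-0.1274],[0.02,-0.0024,-0.0067,-0.0002,0.0052,-0.1274]]
[[0.0201,0.0002,-0.0066,-0.0002,0.0052,-0.1274],[0.02,0.0027,-0.0065,-0.0002,0.0052,-0.1274],[0.0195,0.0052,-0.0064,-0.0002,0.0052,-0.1274],[0.0187,0.0077,-0.0063,-0.0002,0.0052,-0.1274],[0.0176,0.01,-0.0062,-0.0002,0.0052,-0.1274],[0.0162,0.0122,-0.0061,-0.0002,0.0052,-0.1274],[0.0146,0.0141,-0.006,-0.0002,0.0052,-0.1274],[0.0127,0.0159,-0.0059,-0.0002,0.0052,-0.1274]]
[[0.0106,0.0174,-0.0059,-0.0002,0.0052,-0.1274],[0.0084,0.0186,-0.0058,-0.0002,0.0052,-0.1274],[0.006,0.0195,-0.0058,-0.0002,0.0052,-0.1274],[0.0035,0.0201,-0.0057,-0.0002,0.0052,-0.1274],[0.0009,0.0204,-0.0057,-0.0002,0.0052,-0.1274],[-0.0017,0.0203,-0.0057,-0.0002,0.0052,-0.1274],[-0.0042,0.02,-0.0057,-0.0002,0.0052,-0.1274],[-0.0067,0.0193,-0.0058,-0.0002,0.0052,-0.1274]]
```

View pics/set1.png

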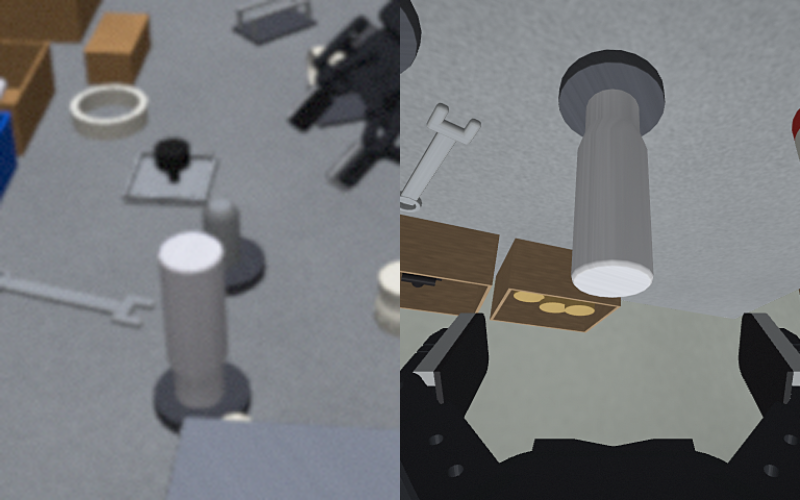

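The bottle stands upright and flat on the slim post's disc. I'll fit the arm model to the logged poses to check the beaker route against the joint limits.

```bash
cat > kin.py <<'E'
from h import *
from scipy.optimize import least_squares
D=np.array([[-1.385,.259,.021,1.334,0,1.418,.1827,-.5185,.2527],[.436,.459,.32,1.434,0,1.669,.5599,.3532,.2509],[.428,.457,.373,1.483,0,1.665,.5645,.3496,.2736],[-.104,.431,.283,1.421,0,1.133,.6482,.0163,.2548],[-1.137,.585,.12,1.395,.736,1.166,.4964,-.4370,.1714],[-1.006,.534,.101,1.306,.765,1.335,.563,-.3792,.1962],[-.115,-.034,-.532,.48,.38,.478,.5605,.1210,.2531],[.426,.049,-.45,.288,0,.002,.5643,.3478,.2822],[.44,-.093,-.718,.154,-.009,.01,.4661,.3089,.2374]])
d=lambda a:np.array([np.cos(a),0,-np.sin(a)])
def fk(q,k):
    a2,o2,a3,o3,d1,d4,d5,L=k; p=q[1]-q[2]+q[3]; w=d(p-np.pi/2); t=d(p); l=np.array([0,1,0])
    z=np.cos(q[4])*t+np.sin(q[4])*l; y0=np.cos(q[4])*l-np.sin(q[4])*t
    # tool at j6=0: x=-w dir, then turn by j6 about z
    x=-w; X=np.cos(q[5])*x+np.sin(q[5])*np.cross(z,x)
    v=a2*d(q[1]+o2)+a3*d(q[1]-q[2]+o3)+d4*l+d5*w+L*z+[0,0,d1]; Z=Ro.from_euler("z",q[0])
    return Z.apply(v),Z.apply(z),Z.apply(X)
def fit():
    f=lambda k:np.concatenate([fk(r_[:6],k)[0]-r_[6:] for r_ in D])
    return min((least_squares(f,[.5,-1.57,.5,o,.15,.08,.1,.25]) for o in(0,-.5,.5)),key=lambda s:s.cost)
def ik(p,R,k,q0):
    m=R.as_matrix()
    def f(q): a,z,x=fk(q,k); return np.r_[a-p,.3*(z-m[:,2]),.3*(x-m[:,0])]
    lo=[-3.04,-.91,-1.04,-1.92,-1.52,-3.14]; hi=[3.04,1.82,1.36,1.95,1.45,3.14]
    s=least_squares(f,q0,bounds=(lo,hi)); return s.x.round(3),np.abs(s.fun).max().round(4)
E
python3 - <<'E'
from kin import *
s=fit(); k=s.x; print(k.round(3),np.abs(s.fun).max())
print(fk(D[4],k)[1:], fk(D[7],k)[1:])
o=r.observe(); print("now",ik(o["ee_pos"],Ro.from_quat(o["orientation"]),k,o["joint_pos"]))
for th in(np.pi/4,.9,.6):
  a=.312; R=down(a,th,a); m=R.as_matrix(); u=np.array([np.cos(a),np.sin(a),0]); G=np.array([.4444,-.159,.063])
  for b,h in((.123,.03),(.003,0),(.003,.2)): print(th,b,ik(G-b*m[:,2]+[0,0,h],R,k,[-.6,.3,-.5,1,.4,2]))
for th in(np.pi/4,):
  az=.16; R=down(az+np.pi,np.pi/4,az); m=R.as_matrix()
  for h in(.2,.08): print("thick",ik(np.array([.571,.168,h])-.003*m[:,2],R,k,[.16,0,-.5,.3,0,0]))
E
```

```text
[ 0.469 -1.443  0.388 -0.073  0.17   0.081  0.004  0.285] 0.02081493327646633
(array([ 0.52030492,  0.47396467, -0.71038038]), array([0.53346901, 0.46917728, 0.70376381])) (array([ 0.64287753,  0.29173045, -0.70823854]), array([-0.64576557, -0.29084472, -0.70597179]))
now (array([ 0.447, -0.086, -0.717,  0.152, -0.014,  0.015]), np.float64(0.0))
0.7853981633974483 0.123 (array([-1.244, -0.141, -0.939,  0.758,  0.785,  1.591]), np.float64(0.0))
0.7853981633974483 0.003 (array([-0.97 ,  0.197, -0.993,  0.104,  0.745,  1.969]), np.float64(0.0))
0.7853981633974483 0.003 (array([-0.97 , -0.187, -0.721,  0.759,  0.745,  1.969]), np.float64(0.0))
0.9 0.123 (array([-1.353, -0.085, -1.006,  0.768,  0.894,  1.419]), np.float64(0.0))
0.9 0.003 (array([-1.037,  0.253, -1.037,  0.01 ,  0.87 ,  1.92 ]), np.float64(0.0))
0.9 0.003 (array([-1.037, -0.182, -0.788,  0.694,  0.87 ,  1.92 ]), np.float64(0.0))
0.6 0.123 (array([-1.051, -0.171, -0.814,  0.788,  0.585,  1.821]), np.float64(0.0))
0.6 0.003 (array([-0.855,  0.145, -0.906,  0.258,  0.546,  2.049]), np.float64(0.0))
0.6 0.003 (array([-0.855, -0.169, -0.608,  0.869,  0.546,  2.049]), np.float64(0.0))
thick (array([ 0.144,  0.025, -0.691,  0.07 ,  0.012, -0.012]), np.float64(0.0))
thick (array([ 0.144,  0.245, -0.824, -0.284,  0.012, -0.012]), np.float64(0.0))
```

Run:
```python
from kin import *
k=fit().x
R1=down(1.94); p1=np.array([.45,.06,.28]); rows(p1,R1,11)
a=.312; R=down(a,.65,a); m=R.as_matrix(); G=np.array([.4444,-.159,.063]); p=G-.103*m[:,2]+[0,0,.05]
rows(p,R,12,p1,R1); print(ik(p1,R1,k,[0,.3,0,1.3,0,1]),ik(p,R,k,[-.6,.3,-.5,1,.4,2]),p)
```

```text
[[0.0047,-0.02,-0.0105,0.058,0.0548,0.1395],[0.0024,-0.021,-0.0091,0.058,0.0548,0.1395],[-0.0002,-0.0217,-0.0078,0.058,0.0548,0.1395],[-0.0028,-0.0219,-0.0066,0.058,0.0548,0.1395],[-0.0055,-0.0217,-0.0056,0.058,0.0548,0.1395],[-0.0082,-0.021,-0.0047,0.058,0.0548,0.1395],[-0.0109,-0.0199,-0.0041,0.058,0.0548,0.1395],[-0.0133,-0.0185,-0.0036,0.058,0.0548,0.1395]]
[[-0.0156,-0.0166,-0.0034,0.058,0.0548,0.1395],[-0.0176,-0.0145,-0.0034,0.058,0.0548,0.1395],[-0.0193,-0.0122,-0.0036,0.058,0.0548,0.1395]]
[[-0.0166,-0.0122,0.0071,-0.0439,0.0415,0.1304],[-0.0183,-0.0102,0.0059,-0.0439,0.0415,0.1304],[-0.0197,-0.008,0.0047,-0.0439,0.0415,0.1304],[-0.0207,-0.0055,0.0035,-0.0439,0.0415,0.1304],[-0.0214,-0.0029,0.0025,-0.0439,0.0415,0.1304],[-0.0217,-0.0002,0.0015,-0.0439,0.0415,0.1304],[-0.0216,0.0026,0.0007,-0.0439,0.0415,0.1304],[-0.0211,0.0054,-0.0,-0.0439,0.0415,0.1304]]
[[-0.0202,0.0081,-0.0006,-0.0439,0.0415,0.1304],[-0.0189,0.0107,-0.001,-0.0439,0.0415,0.1304],[-0.0173,0.0131,-0.0012,-0.0439,0.0415,0.1304],[-0.0154,0.0153,-0.0013,-0.0439,0.0415,0.1304]]
(array([-4.700e-02,  1.000e-03, -2.530e-01,  1.317e+00, -0.000e+00,
        1.154e+00]), np.float64(0.0)) (array([-1.065, -0.164, -0.831,  0.759,  0.636,  1.812]), np.float64(0.0)) [ 0.3850752  -0.17813427  0.19499663]
```

Emit:
move_arm(rows=[[[0.0047,-0.02,-0.0105,0.058,0.0548,0.1395],[0.0024,-0.021,-0.0091,0.058,0.0548,0.1395],[-0.0002,-0.0217,-0.0078,0.058,0.0548,0.1395],[-0.0028,-0.0219,-0.0066,0.058,0.0548,0.1395],[-0.0055,-0.0217,-0.0056,0.058,0.0548,0.1395],[-0.0082,-0.021,-0.0047,0.058,0.0548,0.1395],[-0.0109,-0.0199,-0.0041,0.058,0.0548,0.1395],[-0.0133,-0.0185,-0.0036,0.058,0.0548,0.1395]]])

```text
clock: 23.42
ee_pos: [0.4551, 0.1274, 0.2661]
orientation: [0.38, 0.918, 0.024, 0.113]
contact_force: [0.7, 0.2, 0.8]
grip_width: 0.998
```

Emit:
move_arm(rows=[[[-0.0156,-0.0166,-0.0034,0.058,0.0548,0.1395],[-0.0176,-0.0145,-0.0034,0.058,0.0548,0.1395],[-0.0193,-0.0122,-0.0036,0.058,0.0548,0.1395],[-0.0166,-0.0122,0.0071,-0.0439,0.0415,0.1304],[-0.0183,-0.0102,0.0059,-0.0439,0.0415,0.1304],[-0.0197,-0.008,0.0047,-0.0439,0.0415,0.1304],[-0.0207,-0.0055,0.0035,-0.0439,0.0415,0.1304],[-0.0214,-0.0029,0.0025,-0.0439,0.0415,0.1304]]])

```text
clock: 24.42
ee_pos: [0.4234, -0.0402, 0.2427]
orientation: [0.794, 0.59, 0.146, -0.024]
contact_force: [-0.2, 0.8, -0.0]
grip_width: 0.998
```

Emit:
move_arm(rows=[[[-0.0217,-0.0002,0.0015,-0.0439,0.0415,0.1304],[-0.0216,0.0026,0.0007,-0.0439,0.0415,0.1304],[-0.0211,0.0054,0,-0.0439,0.0415,0.1304],[-0.0202,0.0081,-0.0006,-0.0439,0.0415,0.1304],[-0.0189,0.0107,-0.001,-0.0439,0.0415,0.1304],[-0.0173,0.0131,-0.0012,-0.0439,0.0415,0.1304],[-0.0154,0.0153,-0.0013,-0.0439,0.0415,0.1304],[0,0,0,0,0,0]]])

```text
clock: 25.42
ee_pos: [0.3846, -0.179, 0.193]
orientation: [0.937, 0.146, 0.314, -0.051]
contact_force: [-0.3, -0.1, 0.7]
grip_width: 0.999
```

Run:
```python
from h import *
s=r.observe(); print(s["clock"],s["ee_pos"],s["joint_pos"].round(3),Ro.from_quat(s["orientation"]).as_matrix().round(3).tolist(),s["contact_force"])
I=cams.read_camera("wrist")[:,:,::-1].copy(); M=model("wrist",s)
cv2.imwrite("pics/k1.png",I)
u=np.array([np.cos(.312),np.sin(.312),0]); B=np.array([.4159,-.168,.063]); print([proj(M,B+u*k).round(0).tolist() for k in(0,.03,.095)])
# beaker mask: bright cream pixels
hsv=cv2.cvtColor(I,cv2.COLOR_BGR2HSV); mk=((hsv[...,1]>18)&(hsv[...,2]>110)&(hsv[...,0]>15)&(hsv[...,0]<45)).astype(np.uint8)
n,l,st,c=cv2.connectedComponentsWithStats(mk); i=1+np.argsort(-st[1:,4])[:4]; print(st[i],c[i])
```

```text
25.425 [ 0.38455845 -0.17895599  0.19300507] [-1.05  -0.084 -0.68   0.822  0.632  1.833] [[0.76, 0.305, 0.574], [0.241, -0.952, 0.186], [0.603, -0.003, -0.797]] [-0.2544015 -0.0771584  0.6857505]
[[326.0, 310.0], [325.0, 267.0], [325.0, 182.0]]
[[ 451    0  121   28 1757]
 [ 236  406  114   28 1730]] [[527.98804781   9.11838361]
 [288.04739884 416.73121387]]
```

View pics/k1.png

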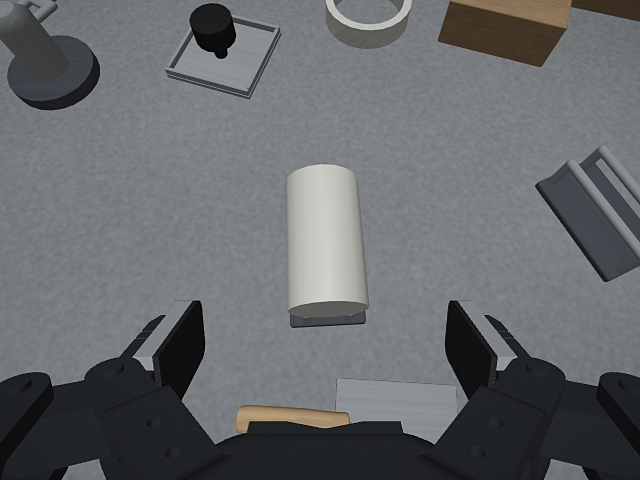

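The beaker's bottom is at about (328,310) and its mouth at about (321,182). The axis is turned slightly from my estimate, so I'll correct that.

Run:
```python
from h import *
s=r.observe(); M=model("wrist",s)
a0,b0=plane(M,328,310,.063),plane(M,321,182,.063); v=b0-a0; a=np.arctan2(v[1],v[0]); print(a0,b0,np.linalg.norm(v),a)
u=np.array([np.cos(a),np.sin(a),0]); B=(a0+b0)/2-.0475*u; G=B+.03*u; R=down(a,.65,a); m=R.as_matrix(); print(B,G,G-.003*m[:,2])
rows(G-.003*m[:,2],R,7)
```

```text
[ 0.41713351 -0.1690404   0.063     ] [ 0.5062962  -0.13504369  0.063     ] 0.09542411385035482 0.3642724488053949
[ 0.41733166 -0.16896485  0.063     ] [ 0.44536315 -0.15827676  0.063     ] [ 0.44366672 -0.15892359  0.06538825]
[[-0.004,-0.0,0.0199,0.0043,0.0003,-0.0061],[-0.004,0.0,0.0199,0.0043,0.0003,-0.0061],[-0.004,0.0001,0.0199,0.0043,0.0003,-0.0061],[-0.004,0.0001,0.0199,0.0043,0.0003,-0.0061],[-0.004,0.0002,0.0199,0.0043,0.0003,-0.0061],[-0.004,0.0003,0.0199,0.0043,0.0003,-0.0061],[-0.004,0.0003,0.0199,0.0043,0.0003,-0.0061]]
```

Emit:
move_arm(rows=[[[-0.004,0,0.02,0.0035,0,-0.005],[-0.004,0,0.02,0.0035,0,-0.005],[-0.004,0.0001,0.02,0.0035,0,-0.005],[-0.004,0.0001,0.02,0.0035,0,-0.005],[-0.004,0.0002,0.02,0.0035,0,-0.005],[-0.004,0.0003,0.02,0.0035,0,-0.005],[-0.004,0.0003,0.02,0.0035,0,-0.005],[0,0,0,0,0,0]]])

```text
clock: 26.48
ee_pos: [0.4447, -0.1577, 0.065]
orientation: [0.933, 0.169, 0.313, -0.057]
contact_force: [-1.5, 0.9, -0.3]
grip_width: 0.996
```

Run:
```python
from h import *
s=r.observe(); print(s["ee_pos"],s["joint_pos"].round(3),s["contact_force"])
a=.35; R=down(a,.65,a); rows([.4437,-.1589,.0654],R,1)
```

```text
[ 0.44468879 -0.15769166  0.06499743] [-0.871  0.159 -0.859  0.306  0.604  1.99 ] [-1.492829    0.94850844 -0.3103764 ]
[[-0.0008,0.0008,-0.0011,-0.0057,0.0029,0.0065]]
```

Emit:
move_arm(rows=[[[0,0,0,0,0,0],[0,0,0,0,0,0],[0,0,0,0,0,0],[0,0,0,0,0,0],[0,0,0,0,0,0]]], claw=1, grip_force=45)

```text
clock: 27.1
ee_pos: [0.445, -0.1597, 0.0669]
orientation: [0.933, 0.168, 0.314, -0.055]
contact_force: [-0.1, -2.9, 7.8]
grip_width: 0.626
```

Run:
```python
from h import *
s=r.observe(); R0=Ro.from_quat(s["orientation"]); print(s["ee_pos"],s["grip_width"],s["contact_force"],R0.as_matrix().round(3).tolist())
rows(s["ee_pos"]+[0,0,.14],R0,6)
```

```text
[ 0.44497792 -0.15973843  0.06694106] 0.625674467353498 [-0.05095612 -2.89933632  7.820963  ] [[0.746, 0.347, 0.568], [0.278, -0.938, 0.207], [0.605, 0.003, -0.796]]
[[0.0141,0.0001,-0.0186,0.0,0.0,0.0],[0.0141,0.0001,-0.0186,0.0,0.0,0.0],[0.0141,0.0001,-0.0186,0.0,0.0,0.0],[0.0141,0.0001,-0.0186,0.0,0.0,0.0],[0.0141,0.0001,-0.0186,0.0,0.0,0.0],[0.0141,0.0001,-0.0186,0.0,0.0,0.0]]
```

Emit:
move_arm(rows=[[[0.007,0,-0.0093,0,0,0],[0.0141,0,-0.0186,0,0,0],[0.0141,0,-0.0186,0,0,0],[0.0141,0,-0.0186,0,0,0],[0.0141,0,-0.0186,0,0,0],[0.0141,0,-0.0186,0,0,0],[0,0,0,0,0,0]]])

```text
clock: 27.98
ee_pos: [0.4444, -0.1589, 0.1954]
orientation: [0.933, 0.168, 0.314, -0.055]
contact_force: [-0.1, -0.5, -1.0]
grip_width: 0.627
```

Run:
```python
from kin import *
k=fit().x
s=r.observe(); R0=Ro.from_quat(s["orientation"]); m=R0.as_matrix(); print(s["ee_pos"],s["grip_width"],s["contact_force"],s["joint_pos"].round(3)); print("b_tool",m.T@[.938,.347,0])
az=.145; R=down(az+np.pi,.9206,az); m=R.as_matrix(); p=np.array([.5712,.1685,.21])-.003*m[:,2]
print(p,ik(p,R,k,[.1,0,-.5,.3,0,0])); rows(p,R,22)
```

```text
[ 0.44436837 -0.15888497  0.19539345] 0.6272233684765813 [-0.0745013  -0.47892251 -0.95666237] [-0.874 -0.034 -0.634  0.719  0.605  1.991]
b_tool [7.96791019e-01 5.86684233e-04 6.04464000e-01]
[0.56883716 0.16815497 0.21181603] (array([ 0.153,  0.009, -0.776, -0.134, -0.007,  0.005]), np.float64(0.0))
[[0.0088,-0.012,0.0057,-0.0183,-0.0099,-0.1343],[0.0104,-0.0108,0.0054,-0.0183,-0.0099,-0.1343],[0.0118,-0.0094,0.0051,-0.0183,-0.0099,-0.1343],[0.013,-0.0078,0.0048,-0.0183,-0.0099,-0.1343],[0.014,-0.0061,0.0046,-0.0183,-0.0099,-0.1343],[0.0147,-0.0042,0.0043,-0.0183,-0.0099,-0.1343],[0.0152,-0.0023,0.0041,-0.0183,-0.0099,-0.1343],[0.0154,-0.0003,0.0039,-0.0183,-0.0099,-0.1343]]
[[0.0154,0.0017,0.0038,-0.0183,-0.0099,-0.1343],[0.015,0.0037,0.0037,-0.0183,-0.0099,-0.1343],[0.0145,0.0056,0.0036,-0.0183,-0.0099,-0.1343],[0.0136,0.0074,0.0036,-0.0183,-0.0099,-0.1343],[0.0125,0.0091,0.0036,-0.0183,-0.0099,-0.1343],[0.0112,0.0106,0.0037,-0.0183,-0.0099,-0.1343],[0.0098,0.012,0.0038,-0.0183,-0.0099,-0.1343],[0.0081,0.0131,0.0039,-0.0183,-0.0099,-0.1343]]
[[0.0063,0.014,0.0041,-0.0183,-0.0099,-0.1343],[0.0044,0.0147,0.0043,-0.0183,-0.0099,-0.1343],[0.0025,0.0151,0.0046,-0.0183,-0.0099,-0.1343],[0.0005,0.0152,0.0048,-0.0183,-0.0099,-0.1343],[-0.0015,0.015,0.0051,-0.0183,-0.0099,-0.1343],[-0.0034,0.0146,0.0054,-0.0183,-0.0099,-0.1343]]
```

Emit:
move_arm(rows=[[[0.0088,-0.012,0.0057,-0.0183,-0.0099,-0.1343],[0.0104,-0.0108,0.0054,-0.0183,-0.0099,-0.1343],[0.0118,-0.0094,0.0051,-0.0183,-0.0099,-0.1343],[0.013,-0.0078,0.0048,-0.0183,-0.0099,-0.1343],[0.014,-0.0061,0.0046,-0.0183,-0.0099,-0.1343],[0.0147,-0.0042,0.0043,-0.0183,-0.0099,-0.1343],[0.0152,-0.0023,0.0041,-0.0183,-0.0099,-0.1343],[0.0154,-0.0003,0.0039,-0.0183,-0.0099,-0.1343]]])

```text
clock: 28.98
ee_pos: [0.4887, -0.039, 0.1989]
orientation: [0.728, 0.602, 0.273, 0.184]
contact_force: [0.3, 0.3, -1.4]
grip_width: 0.626
```

Emit:
move_arm(rows=[[[0.0154,0.0017,0.0038,-0.0183,-0.0099,-0.1343],[0.015,0.0037,0.0037,-0.0183,-0.0099,-0.1343],[0.0145,0.0056,0.0036,-0.0183,-0.0099,-0.1343],[0.0136,0.0074,0.0036,-0.0183,-0.0099,-0.1343],[0.0125,0.0091,0.0036,-0.0183,-0.0099,-0.1343],[0.0112,0.0106,0.0037,-0.0183,-0.0099,-0.1343],[0.0098,0.012,0.0038,-0.0183,-0.0099,-0.1343],[0,0,0,0,0,0]]])

```text
clock: 29.98
ee_pos: [0.528, 0.0649, 0.2041]
orientation: [0.374, 0.841, 0.172, 0.351]
contact_force: [-0.4, 0.1, -1.2]
grip_width: 0.628
```

Run:
```python
from h import *
s=r.observe(); print(s["clock"],s["ee_pos"],s["grip_width"],s["contact_force"],s["joint_pos"].round(3))
az=.145; R=down(az+np.pi,.9206,az); m=R.as_matrix(); p=np.array([.5712,.1685,.21])-.003*m[:,2]; rows(p,R,8)
```

```text
29.975 [0.52797164 0.06493724 0.2040841 ] 0.627500784297444 [-0.35047677  0.14992733 -1.20002666] [-0.08  -0.108 -0.841  0.038  0.085  0.792]
[[0.0068,0.0117,0.0034,-0.0159,-0.0094,-0.1178],[0.0054,0.0123,0.0035,-0.0159,-0.0094,-0.1178],[0.004,0.0128,0.0037,-0.0159,-0.0094,-0.1178],[0.0025,0.0131,0.0038,-0.0159,-0.0094,-0.1178],[0.0009,0.0133,0.004,-0.0159,-0.0094,-0.1178],[-0.0006,0.0132,0.0042,-0.0159,-0.0094,-0.1178],[-0.0021,0.013,0.0045,-0.0159,-0.0094,-0.1178],[-0.0035,0.0126,0.0047,-0.0159,-0.0094,-0.1178]]
```

Emit:
move_arm(rows=[[[0.0068,0.0117,0.0034,-0.0159,-0.0094,-0.1178],[0.0054,0.0123,0.0035,-0.0159,-0.0094,-0.1178],[0.004,0.0128,0.0037,-0.0159,-0.0094,-0.1178],[0.0025,0.0131,0.0038,-0.0159,-0.0094,-0.1178],[0.0009,0.0133,0.004,-0.0159,-0.0094,-0.1178],[-0.0006,0.0132,0.0042,-0.0159,-0.0094,-0.1178],[-0.0021,0.013,0.0045,-0.0159,-0.0094,-0.1178],[-0.0035,0.0126,0.0047,-0.0159,-0.0094,-0.1178]]])

```text
clock: 30.98
ee_pos: [0.5696, 0.1669, 0.2126]
orientation: [-0.065, 0.893, 0.031, 0.444]
contact_force: [0.8, -0.8, -1.0]
grip_width: 0.626
```

Emit:
move_arm(rows=[[[0,0,0,0,0,0],[0,0,0,0,0,0]]])

```text
clock: 31.22
ee_pos: [0.5696, 0.1666, 0.213]
orientation: [-0.063, 0.893, 0.032, 0.444]
contact_force: [0.3, 0.1, -1.0]
grip_width: 0.631
```

Run:
```python
from h import *
s=r.observe(); M=model("wrist",s); m=Ro.from_quat(s["orientation"]).as_matrix(); S=model("side")
print(s["clock"],s["ee_pos"],s["grip_width"],s["contact_force"],s["joint_pos"].round(3)); print(m.round(3))
G=s["ee_pos"]+.003*m[:,2]; b=m@[.7968,0,.6045]; print("G",G,"b",b.round(4),"mouth",G+.065*b)
az=.145; R=down(az+np.pi,.9206,az); rows(np.array([.5712,.1695,.21])-.003*R.as_matrix()[:,2],R,1)
W=cams.read_camera("wrist")[:,:,::-1].copy();J=cams.read_camera("side")[:,:,::-1]
t=np.linspace(0,2*np.pi,60); C=np.array([proj(M,G+b*.065+.027*np.array([np.cos(a),np.sin(a),0])) for a in t])
print("rim pred wrist u",C[:,0].min(),C[:,0].max(),"vmin",C[:,1].min())
print("post top/base pred",proj(M,[.5712,.1695,.08]),proj(M,[.5712,.1695,.015]))
# overlay predictions
W2=W.copy(); cv2.polylines(W2,[C.astype(np.int32).reshape(-1,1,2)],True,(0,0,255),1)
C2=np.array([proj(M,np.array([.5712,.1695,.015])+.042*np.array([np.cos(a),np.sin(a),0])) for a in t]); cv2.polylines(W2,[C2.astype(np.int32).reshape(-1,1,2)],True,(0,255,0),1)
cv2.imwrite("pics/over2.png",np.hstack([cv2.resize(J[170:330,200:328],(400,500),interpolation=cv2.INTER_CUBIC),cv2.resize(W2[:, 120:504],(400,500))]))
```

```text
31.225 [0.56959683 0.16660814 0.21304794] 0.6306262298400507 [ 0.28267706  0.10374256 -0.99146591] [ 0.144 -0.005 -0.832 -0.179 -0.002  0.003]
[[-0.598 -0.14   0.789]
 [-0.084  0.99   0.113]
 [-0.797  0.001 -0.604]]
G [0.57196368 0.16694652 0.21123588] b [ 3.0000e-04  1.5000e-03 -1.0002e+00] mouth [0.57198171 0.16704395 0.14622587]
[[0.0012,0.0026,0.0004,-0.0024,0.0017,-0.0036]]
rim pred wrist u 252.775524923543 390.63621244059163 vmin 122.28756660751786
post top/base pred [327.48949142  37.01019399] [326.91223844 -59.14514146]
```

View pics/over2.png

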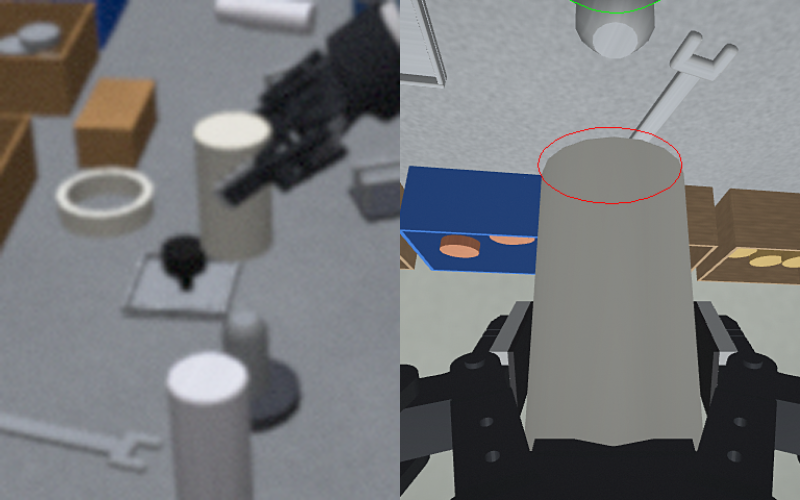

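Run:
```python
from h import *
s=r.observe(); M=model("wrist",s); m=Ro.from_quat(s["orientation"]).as_matrix(); S=model("side"); G=s["ee_pos"]+.003*m[:,2]
t=np.linspace(0,2*np.pi,90)
def circ(c,n,rad):
    e=m[:,1]; f=np.cross(n,e); return [c+rad*(np.cos(a)*e+np.sin(a)*f) for a in t]
for L in(.065,.059):
  for tl in(-.1,0,.1):
    b=Ro.from_rotvec(tl*m[:,1]).apply([0,0,-1.]); W=np.array([proj(M,x) for x in circ(G+b*L,b,.027)]); A=np.array([proj(S,x) for x in circ(G+b*L,b,.027)]); Bt=np.array([proj(S,x) for x in circ(G-b*(.095-L),b,.027)])
    print(L,tl,"wrist",W[:,0].min().round(1),W[:,0].max().round(1),W[:,1].min().round(1),"| side mouth",A[:,0].min().round(1),A[:,0].max().round(1),A[:,1].max().round(1),"| cap",Bt[:,0].min().round(1),Bt[:,0].max().round(1),Bt[:,1].mean().round(1))
print("meas wrist 254.4 390.6 131.5 | side mouth 265 286.9 252.9 | cap 262.4 286.9 212")
E=[(u*.32+200,v*.32+170) for u,v in((247,320),)]; print(E,proj(S,[.5712,.1695,.08]), "wrist post top meas", plane(M,120+(615-400)/1.042,40/1.042,.08))
```

```text
0.065 -0.1 wrist 255.4 388.2 128.2 | side mouth 261.7 284.9 253.7 | cap 263.5 287.7 211.4
0.065 0 wrist 252.7 390.7 122.2 | side mouth 264.5 287.8 253.7 | cap 262.1 286.4 211.3
0.065 0.1 wrist 249.7 393.4 117.8 | side mouth 267.4 290.4 253.6 | cap 260.9 284.9 211.5
0.059 -0.1 wrist 254.2 389.3 141.7 | side mouth 261.8 285.1 251.4 | cap 263.6 287.9 209.0
0.059 0 wrist 251.7 391.6 137.4 | side mouth 264.4 287.7 251.4 | cap 262.0 286.3 209.0
0.059 0.1 wrist 248.9 394.2 134.8 | side mouth 267.0 290.1 251.4 | cap 260.5 284.5 209.1
meas wrist 254.4 390.6 131.5 | side mouth 265 286.9 252.9 | cap 262.4 286.9 212
[(279.04, 272.4)] [277.63278646 271.62325562] wrist post top meas [0.57273837 0.16910059 0.08      ]
```

The projections match an untilted beaker with its mouth about 62 mm below the grip, 2.5 mm off the post axis. Contact should come at TCP z ≈ 0.079.

Emit:
move_arm(rows=[[[0,0.0026,0,0,0,0],[0,0,0,0,0,0],[0.0159,0,0.0121,0,0,0],[0.0159,0,0.0121,0,0,0],[0.0159,0,0.0121,0,0,0],[0.0159,0,0.0121,0,0,0],[0,0,0,0,0,0]]])

```text
clock: 32.2
ee_pos: [0.5692, 0.1697, 0.132]
orientation: [-0.065, 0.894, 0.031, 0.443]
contact_force: [-1.0, 0.7, -1.3]
grip_width: 0.63
```

Emit:
move_arm(rows=[[[0.0119,0,0.009,0,0,0],[0.0119,0,0.009,0,0,0],[0.008,0,0.006,0,0,0],[0,0,0,0,0,0]]])

```text
clock: 32.7
ee_pos: [0.5701, 0.1698, 0.094]
orientation: [-0.064, 0.893, 0.032, 0.444]
contact_force: [0.2, -0.5, -0.2]
grip_width: 0.627
```

Emit:
move_arm(rows=[[[0.004,0,0.003,0,0,0],[0.0024,0,0.0018,0,0,0],[0,0,0,0,0,0]]])

```text
clock: 33.08
ee_pos: [0.5698, 0.1697, 0.0859]
orientation: [-0.065, 0.893, 0.031, 0.444]
contact_force: [0.2, 0.1, -1.0]
grip_width: 0.625
```

Emit:
move_arm(rows=[[[0.0012,0,0.0009,0,0,0],[0.0012,0,0.0009,0,0,0],[0,0,0,0,0,0]]])

```text
clock: 33.45
ee_pos: [0.5702, 0.1698, 0.083]
orientation: [-0.065, 0.893, 0.031, 0.444]
contact_force: [-0.5, 0.9, -0.7]
grip_width: 0.625
```

Emit:
move_arm(rows=[[[0.0008,0,0.0006,0,0,0],[0.0008,0,0.0006,0,0,0],[0,0,0,0,0,0]]])

```text
clock: 33.83
ee_pos: [0.5708, 0.1701, 0.0815]
orientation: [-0.065, 0.893, 0.031, 0.444]
contact_force: [-0.1, 0.9, -1.3]
grip_width: 0.627
```

Emit:
move_arm(rows=[[[0.0008,0,0.0006,0,0,0],[0.0008,0,0.0006,0,0,0],[0,0,0,0,0,0]]])

```text
clock: 34.2
ee_pos: [0.572, 0.1703, 0.081]
orientation: [-0.064, 0.893, 0.031, 0.445]
contact_force: [-2.4, -1.8, 4.5]
grip_width: 0.627
```

Emit:
move_arm(rows=[[[0.0008,0,0.0006,0,0,0],[0.0008,0,0.0006,0,0,0],[0,0,0,0,0,0]]])

```text
clock: 34.58
ee_pos: [0.5729, 0.1705, 0.081]
orientation: [-0.064, 0.892, 0.031, 0.446]
contact_force: [-12.6, -4.5, 21.0]
grip_width: 0.625
```

Emit:
move_arm(rows=[[[-0.0012,0,-0.0009,0,0,0],[0,0,0,0,0,0]]])

```text
clock: 34.83
ee_pos: [0.5727, 0.1704, 0.081]
orientation: [-0.064, 0.893, 0.031, 0.444]
contact_force: [-2.5, -2.1, 7.3]
grip_width: 0.625
```

Emit:
move_arm(rows=[[[0,0,0,0,0,0],[0,0,0,0,0,0],[0,0,0,0,0,0],[0,0,0,0,0,0]]], claw=0)

```text
clock: 35.33
ee_pos: [0.5719, 0.1706, 0.0797]
orientation: [-0.065, 0.894, 0.031, 0.443]
contact_force: [0.8, 0.3, 0.1]
grip_width: 1.0
```

Emit:
move_arm(rows=[[[0,0,-0.015,0,0,0],[0,0,-0.025,0,0,0],[0,0,-0.04,0,0,0],[0,0,-0.03,0,0,0],[-0.02,0,-0.02,0,0,0],[-0.03,0,-0.02,0,0,0],[0,0,0,0,0,0],[0,0,0,0,0,0]]])

```text
clock: 36.33
ee_pos: [0.4955, 0.163, 0.2203]
orientation: [-0.064, 0.897, 0.03, 0.436]
contact_force: [-0.1, -0.9, 0.3]
grip_width: 0.998
```

Run:
```python
from h import *
s=r.observe(); print(s["clock"],s["ee_pos"],s["grip_width"],s["contact_force"],s["joint_pos"].round(3))
J=cams.read_camera("side")[:,:,::-1]; T=cams.read_camera("top")[:,:,::-1]
cv2.imwrite("pics/endJ.png",J); cv2.imwrite("pics/endT.png",T)
S=model("side"); 
def seg(I,box,f):
    x0,y0,x1,y1=box; g=I[y0:y1,x0:x1].astype(int); n,l,st,c=cv2.connectedComponentsWithStats(f(g).astype(np.uint8)); i=1+st[1:,4].argmax(); return (st[i]+[x0,y0,0,0,0]).tolist()
br=lambda g:g.min(2)>105
t=np.linspace(0,2*np.pi,90)
def pred(c,h0,h1,rad,M):
    q=np.array([proj(M,[c[0]+rad*np.cos(a),c[1]+rad*np.sin(a),h]) for h in(h0,h1) for a in t]); return np.r_[q.min(0),q.max(0)-q.min(0)].round(0)
print("beaker side",seg(J,(245,200,320,300),br),pred((.572,.1695),.015,.11,.027,S))
print("bottle side",seg(J,(240,255,300,355),br),pred((.565,.3535),.06,.165,.026,S))
dk=lambda g:g.max(2)<45
print("bung side",seg(J,(240,240,285,275),dk),pred((.648,.0165),.026,.048,.02,S))
Z=np.abs(T.astype(int)-cv2.imread("pics/top0.png").astype(int)).max(2)
for n,u,v in [("tape",354,177),("wrench",240,187),("jar",229,296),("spat",400,313),("tin",521,262),("glue",118,250),("carton",402,170)]: print(n,(Z[v-14:v+15,u-14:u+15]>40).mean().round(2))
```

```text
36.325 [0.49550685 0.16299195 0.22025006] 0.998210308623558 [-0.13730713 -0.89375034  0.31098232] [ 0.169 -0.15  -0.914 -0.098 -0.024  0.015]
beaker side [245, 200, 75, 100, 6121] [265. 255.  24.  45.]
bottle side [240, 255, 60, 100, 4340] [253. 282.  28.  57.]
bung side [252, 246, 14, 16, 140] [250. 244.  15.  15.]
tape 0.0
wrench 0.0
jar 0.55
spat 0.0
tin 0.0
glue 0.0
carton 0.0
```

Run:
```python
from h import *
J=cv2.imread("pics/endJ.png"); J0=cv2.imread("pics/side0.png"); T=cv2.imread("pics/endT.png");S=model("side")
def seg(I,box,f):
    x0,y0,x1,y1=box; g=I[y0:y1,x0:x1].astype(int); n,l,st,c=cv2.connectedComponentsWithStats(f(g).astype(np.uint8)); i=1+st[1:,4].argmax(); return (st[i]+[x0,y0,0,0,0]).tolist()
for th in(125,140):
    br=lambda g:g.min(2)>th
    print(th,"beaker",seg(J,(250,240,310,305),br),"bottle",seg(J,(245,275,300,355),br),"jar",seg(J,(330,285,375,330),br),seg(J0,(330,285,375,330),br))
print("top jar colours now",T[296,229],cv2.imread("pics/top0.png")[296,229])
```

```text
125 beaker [250, 240, 60, 65, 2053] bottle [245, 275, 35, 80, 1151] jar [330, 285, 45, 45, 1769] [330, 285, 45, 45, 1767]
140 beaker [250, 254, 38, 15, 378] bottle [253, 282, 26, 18, 367] jar [341, 293, 23, 16, 278] [341, 293, 23, 16, 276]
top jar colours now [68 62 52] [198 205 202]
```

Run:
```python
from bench import r
s=r.observe(); print(s["clock"],abs(s["qvel"]).max(),s["contact_force"]); print(r.job_done())
```

```text
36.425 0.0030608478531503874 [ 0.06236146 -0.06494156 -0.70061294]
the job is handed in; nothing more can be done
None
```

The job is handed in at 36.4 s of the 72 s allowed. The interface gives no verdict, so this rests on my own checks.

- **Bung:** I rocked it about 0.116 rad one way and then past centre the other way while it was still in the bore. I then drew it straight up, and it now stands in the middle of the tray.
- **Bottle:** I gripped it near its closed end, turned it mouth-down and lowered it over the slim post until the force showed contact (peak about 17 N) at the predicted height. The picture after release shows it upright and flat on the disc.
- **Beaker:** I did the same over the thick post, with contact peaking at about 25 N, 1–2 mm from the predicted height, before release.

**Last checks:**
- In the side camera, the bottle's top, the bung and the top edge of the beaker are within about 2 pixels (roughly 4 mm) of where they should be.
- I ran that beaker check from pixel measurements only, because all 12 pictures had been viewed. Its sideways outline ran into the background and could not be measured.
- Comparing first and last top views, the tape, wrench, spatula, tin, glue bottle and carton are unchanged. The jar differed there because the arm covers it, but in the side view it is where it started.
- The arm ended clear of everything, with no contact force beyond noise.

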